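# Take down the push-fit air test rig and pack it away

### The job

Make the air rig safe by pressing the green test button on the trip unit so that its red-knobbed lever drops. Then, with the lever still down, release every pipe from the blue manifold (hold the orange collet ring pressed down while drawing the pipe up), lay all the pipes and the pressure gauge in the carrying case, and press the lid down past its catch until it is fully shut. Finish with the lever lifted back to its upright resting position, only after everything has been packed, and leave the oil can, mug and screwdriver where they are.

Things in the scene. Friction and masses are not known exactly. Their poses are not given: they have to be found in the camera images.
- manifold: Fixed blue manifold block, 60 x 210 mm, 44 mm high, origin at the centre of its underside. Four push-fit fittings along its own y axis at y = -75, -25, 25 and 75 mm. May stand left or right of the case.
- collet0_top (a point): Centre of the top face of the orange collet ring at y = -75 mm: 36 mm across, 10 mm thick, hole 21 mm, top 64 mm above the bench at rest. A pipe stands upright through it, or none. Pushed down it travels 7 mm against a spring (4 N, 8 N fully down) and springs back. From 4 mm down the hidden jaws let go of the pipe.
- collet1_top (a point): The same for the fitting at y = -25 mm. Of all fittings: with the ring pressed, a pipe lifted more than 2 mm is free even if the ring then comes back up; unpressed, the pipe lifts 1 mm and is stopped dead. So gripper tips round the pipe can press the ring, close on the pipe and lift it in one go.
- collet2_top (a point): The same for the fitting at y = 25 mm.
- collet3_top (a point): The same for the fitting at y = 75 mm.
- pipe0_mid (a point): Centre (half-way up) of the rigid aluminium pipe that starts in the fitting at y = -75 mm, or nothing if that is empty. 90 mm long, 16 mm across, 60 g; z axis along the pipe to its top, a red 18 mm square cap 12 mm long. A narrow neck lies 7 to 15 mm from the bottom end. Seated, the bottom end is 20 mm above the bench, the cap's top 110 mm.
- pipe1_mid (a point): The same for the pipe of the fitting at y = -25 mm.
- pipe2_mid (a point): The same for the pipe of the fitting at y = 25 mm.
- pipe3_mid (a point): The same for the pipe of the fitting at y = 75 mm.
- trip: Fixed grey trip unit, box 80 x 120 mm and 75 mm high, origin at the centre of its underside; its lever is in front of its own -x face, its button on top at y = +35 mm. May stand left or right of the case.
- button_top (a point): Centre of the top of the green test button, 28 mm across, standing 18 mm above the box (93 mm above the bench).
- button (a joint): Button travel: 0 out, 0.008 m fully pressed (2 N at first, 5 to 7 N fully down). It must be pressed nearly fully to tip the lever over; springs back.
- lever (a joint): Lever angle: 0 = upright, resting back on its stop (leaning 0.25 rad towards the box); 1.82 rad = dropped, level, pointing away from the box along the unit's -x. It balances at 0.25 rad: lifted past there it falls back to 0 by itself, short of it it drops again.
- lever_pivot (a point): The lever's axis (parallel to the unit's y axis), 45 mm above the bench, 52 mm in front of the box's centre (unit's -x), unit's y = -15 mm.
- lever_knob (a point): Centre of the lever's red ball knob, 25 mm across, 75 mm from the pivot; the rod is 10 mm thick; the whole lever weighs 90 g.
- case: Fixed black open case 130 (x) x 250 (y) x 50 mm high, 5 mm walls and floor, grey lining; origin at the centre of its underside; the lid is hinged along its +x rim.
- case_floor (a point): Centre of the inner floor of the case (5 mm above the bench); the inside is 120 x 240 mm and 45 mm deep under the lid.
- lid (a joint): Lid angle: 0 = fully shut; starts open at 1.75 to 2.05 rad, leaning back beyond upright (limit 2.1). The hinge is stiff enough to hold it when upright; it comes down by itself below about 0.8 rad and rests on the sprung catch near 0.08 rad; about 5 to 8 N downwards on the lip snaps it past the catch.
- lid_hinge (a point): Middle of the lid's hinge axis (parallel to the case's y axis), on the top of the +x rim, 50 mm above the bench.
- lid_lip (a point): Middle of the outer (upper when shut) face of the black lip, 70 mm wide, 8 mm thick, that juts 20 mm from the lid's free edge; 139 mm from the hinge (the free edge 130 mm). The yellow lid is 250 mm wide, 8 mm thick. Shut, this point is 58 mm above the bench. Its z axis is the lid's outward normal.
- gauge_mid (a point): Centre of the loose black pressure gauge with a white dial, a disc 40 mm across and 26 mm thick lying flat on the bench between robot and case, 120 g.
- oil_can: Bystander: blue oil can, 56 mm across, 150 mm high; origin under its centre.
- mug: Bystander: blue mug, 80 mm across, 90 mm high; origin under its centre.
- screwdriver: Bystander: screwdriver lying on the bench; origin under its middle.

How it is judged:
By the outcome, as a careful person would: the job done as asked, in the order asked, and still so for the second after the job is handed in, with the robot touching nothing.
Of pipe0, pipe1, pipe2, pipe3 only 2 to 4 are there at a start; the rules pass over those that are not, and their reading is None.
At some moment in a run one of gauge may be knocked a few centimetres aside while the robot is not near it.
Once in a run the grip may slacken for a moment while it holds something.
It also fails if it takes over 210 s, if anything falls off the work surface, if the arm or the gripper's body presses on something with over 40 N, if the wrist force passes 120 N, or if a joint passes its speed limit or range.

### The arm

A 6-joint arm with a two-finger parallel gripper is mounted at the origin on the work surface. World frame = base frame: x ahead of the robot, y to its left, z up, the work surface at z = 0. Lengths are in mm, angles in degrees, forces in N, time in s.
With the tool pointing down it reaches from about 300 to 850 mm from the base axis. Payload 4.2 kg.
Tool frame: the origin (TCP) lies midway between the tips of the shut fingers; the grasp point (between the pads) lies env.hold_point_z behind it (env.hold_point_z is the distance from the TCP to the grasp point, in mm); z points along the fingers, y is the line along which they close (so a half turn about z gives the same grasp; the last joint's range is limited). The gripper opens to 91 mm and grips with 3 to 60 N. Pads are 32 mm wide; open, the fingers measure 118 mm over their backs; the gripper's body (76 mm by 178 mm) begins 60 mm behind the grasp point.
Start: joints at [70.818, 18.312, 89.639, -0, 72.044, -1.146], TCP at [178.038, 546.759, 213.976] pointing down, gripper open.
Joint ranges: [-177.97, 177.97], [-48.28, 115.42], [12.27, 149.76], [-77.06, 257.06], [2.81, 150.46], [-146.56, 146.56]. Speed limits (degrees/s): [147.25, 147.25, 180, 180, 180, 180].

### API

Orientations are given as [roll, pitch, yaw] about the fixed x, y, z axes, in that order (R = Rz(yaw) Ry(pitch) Rx(roll)).
In Python, from workcell import env, viewer, spotter gives the robot as it stands.
- The arm moves only by the tool apply_moves, never from a script. Its arguments are lists of equal length, an entry for each row: "delta_pos": the shift along the world's x, y, z normalised to -1 to 1, where 1 is 120 mm, a list of three; "rot": the turn, a rotation vector about the world's x, y, z normalised to -1 to 1, where 1 is 1.5 rad, a list of three; "hand": the opening, from 0 (shut) to 1 (fully open). A call has 1 to 10 rows; each row is the pose to reach, as a shift and turn from the pose commanded when the call began; what a row does not reach only later rows make up. A row lasts 1/12 s, in which the tool goes at most 41.7 mm and 7.16 degrees, less where a joint would pass 70% of its speed; a pose out of reach is approached as far as the arm can. A call with a number of a shift or a turn outside -1 to 1 is refused whole. A call with a gripper value outside its range is refused whole. The fingers move at their own pace and stop on an object; "newtons" is the grip in N (left out, the last holds). Time passes only in rows, so rows that repeat a pose let the fingers close. It gives the time, the measured TCP pose, the force, the opening and the grip force at its end, in the units of the state.
- env.state(): the state, without advancing time (a new reading comes with each control period).
- viewer.grab_frame(name): name is "scene" or "top"; returns a dict with "pixels" (400x640x3 uint8, red, green, blue), "camera_matrix" (3x3 intrinsics, pixels), "R" (3x3) and "t" (3): a world point X has camera coordinates R X + t. Camera axes: x right, y down, z forward; pixel columns grow to the right and rows downward; lengths in mm; the calibration is good to about 2 mm. A picture is of the moment at which its call begins. There is no depth.
- env.job_done(): hands the job in; it is judged then, once.
Trained networks look in a picture, given as the dict that the camera call returned (one of the last four; its "shot" number tells which), for a name from the list of things; names that differ only in an ending like _2 or _b are one class to them, and where a whole thing is asked for, a point or a joint stands for the part that bears it (a point fixed in the world has none). Each returns a list of dicts, best first, with "score" (0 to 1); they miss things now and then, are a little off and sometimes report something else, mostly with a low value. They report only what shows in the picture. A call takes as long as a camera call.
- spotter.trace(picture, query): "mask" (400x640 bool, what is visible of it) and "box" ([centre column, centre row, width, height] in pixels, round what is visible of it).
- spotter.landmark_of(picture, query): "position" ([column, row] in pixels: a listed point, or the origin of a listed thing).
The state is a dict: "time_s": time; "qpos": joint angles; "qvel": joint speeds; "effort": joint torques, N m; "ee_pos": TCP position; "ee_rot": TCP orientation; "force": force on the tool from outside, world axes, zero at the start; "torque": the same for the moment, N m; "gripper_width": finger opening in mm; "gripper_force": force on a finger pad.
Only numpy, scipy, OpenCV 4.12 (cv2) and the standard library are available. Lean on these libraries where they do the work, as an engineer would, in place of code of your own. Each camera call takes 0.05 s, during which the arm holds its last target. There are 200 camera calls.

## Working session

There is one attempt and no reset: what is moved stays moved. The work goes in short steps, Python scripts to look and compute and a tool call to move; the robot and the scene stay as the last step left them, time stands still between calls to the robot, and variables do not carry over. Pictures are saved under pics/ and viewed, at most 14 in all, crops included, and the job is handed in when it is done.

Besides the shell and the picture viewer there is one more tool, called after ">>>" as name(argument=value, ...) on one line, values as JSON. apply_moves: Moves the arm, as the interface text tells. Its arguments: {"type":"object","properties":{"delta_pos":{"type":"array"},"rot":{"type":"array"},"hand":{"type":"array"},"newtons":{"type":"number"}},"required":["delta_pos","rot","hand"]}

```bash
mkdir -p pics; ls
cat > h.py <<'E'
import numpy as np, cv2
from workcell import env, viewer, spotter
def grab(n):
    return viewer.grab_frame(n)
def save(p,name): cv2.imwrite('pics/'+name+'.png',p['pixels'][:,:,::-1])
def ray(p,uv):
    K,R,t=[np.array(p[k],float) for k in('camera_matrix','R','t')]
    return -R.T@t, R.T@np.linalg.solve(K,[uv[0],uv[1],1])
def onz(p,uv,z):
    c,d=ray(p,uv); return c+d*(z-c[2])/d[2]
def proj(p,X):
    K,R,t=[np.array(p[k],float) for k in('camera_matrix','R','t')]
    q=K@(R@np.array(X,float)+t); return q[:2]/q[2]
def lm(p,q,z=None):
    r=spotter.landmark_of(p,q)
    return [(round(a['score'],2),np.round(a['position'],1).tolist(),None if z is None else np.round(onz(p,a['position'],z)[:2],1).tolist()) for a in r[:3]]
E
python3 - <<'E'
from h import *
print(env.hold_point_z, env.state())
P={n:grab(n) for n in('scene','top')}
for n in P: save(P[n],n+'0'); print(n,(-P[n]['R'].T@P[n]['t']).round())
Z=dict(manifold=0,collet0_top=64,collet1_top=64,collet2_top=64,collet3_top=64,pipe0_mid=65,pipe1_mid=65,pipe2_mid=65,pipe3_mid=65,trip=0,button_top=93,lever_pivot=45,lever_knob=118,case=0,case_floor=5,lid_hinge=50,lid_lip=185,gauge_mid=13,oil_can=0,mug=0,screwdriver=0)
for q,z in Z.items():
    print(q,*[lm(P[n],q,z)[:2] for n in P])
E
```

```text
pics
18.8 {'time_s': 0.0, 'qpos': array([ 7.08180915e+01,  1.83505812e+01,  8.97074302e+01, -1.89999310e-03,
        7.20435113e+01, -1.14667481e+00]), 'qvel': array([ 0.0531613 ,  0.11091857,  0.04521621, -0.06930124, -0.05771705,
       -0.03155459]), 'effort': array([-9.57122757e-04, -4.12472034e+01, -2.31964356e+01,  7.26124342e-02,
        4.59358364e-02, -1.56199767e-04]), 'ee_pos': array([177.86844109, 546.25644206, 213.12396969]), 'ee_rot': array([-1.79898461e+02, -2.25618785e-04,  1.61965353e+02]), 'force': array([-0.37130608,  0.67319158, -0.65720822]), 'torque': array([-0.02895883,  0.00866598,  0.06740149]), 'gripper_force': 0.0, 'gripper_width': 91.09971915659966}
scene [1239. -923. 1061.]
top [ 285.    2. 1919.]
manifold [(0.78, [264.6, 276.6], [583.4, -299.7]), (0.18, [249.3, 274.9], [539.7, -320.9])] [(0.78, [394.0, 211.9], [580.0, -293.3])]
collet0_top [(0.64, [280.4, 207.3], [471.7, -73.9]), (0.61, [247.8, 277.2], [584.0, -366.1])] [(0.44, [416.4, 208.7], [582.9, -366.3])]
collet1_top [(0.42, [258.2, 268.8], [588.2, -325.2])] [(0.59, [403.1, 209.1], [580.9, -317.2])
[... 1355 characters left out ...]
0.7]), (0.73, [405.0, 208.6], [585.1, -326.7])]
lid_lip [(0.83, [345.6, 194.9], [696.4, -19.8]), (0.27, [269.6, 254.9], [660.8, -343.8])] [(0.76, [324.2, 169.5], [699.0, -23.1])]
gauge_mid [(0.68, [283.1, 211.7], [455.2, -43.7])] [(0.53, [322.1, 250.5], [429.2, -20.0]), (0.27, [236.7, 216.1], [555.9, 304.1])]
oil_can [(0.85, [377.6, 136.5], [484.8, 591.2]), (0.34, [280.1, 208.8], [426.7, -26.5])] [(0.85, [162.9, 231.0], [498.0, 583.7]), (0.51, [223.6, 216.2], [556.9, 356.0])]
mug [(0.77, [379.4, 235.4], [789.8, 53.3]), (0.55, [344.7, 193.2], [573.6, 177.6])] [(0.83, [310.8, 153.4], [807.0, 26.8])]
screwdriver [(0.56, [157.1, 318.8], [429.8, -587.0])] [(0.67, [468.7, 250.1], [437.2, -572.5])]
```

Run:
```python
import cv2,numpy as np
a=cv2.imread('pics/top0.png')[130:280,140:480]; b=cv2.imread('pics/scene0.png')[110:310,220:420]
cv2.imwrite('pics/v1.png',cv2.resize(a,(800,353),interpolation=cv2.INTER_CUBIC)); cv2.imwrite('pics/v2.png',cv2.resize(b,(600,600),interpolation=cv2.INTER_CUBIC))
```

```text
(no output)
```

View pics/v1.png

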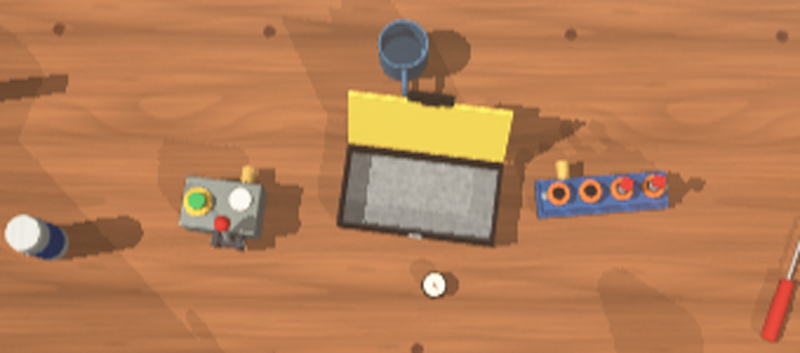

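View pics/v2.png

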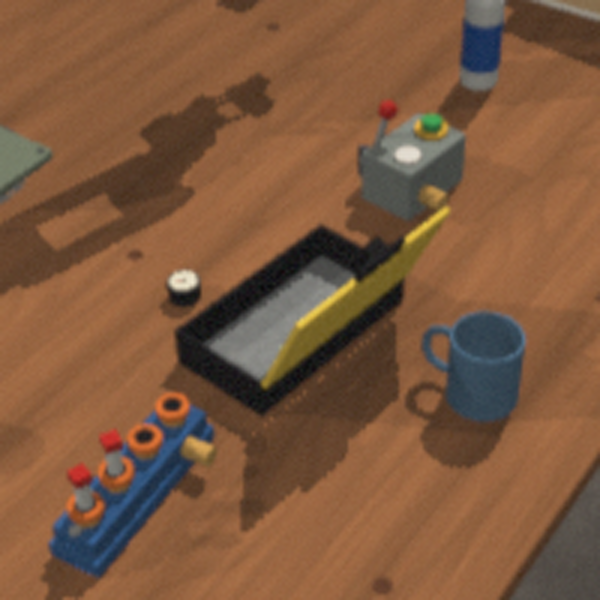

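The top view shows two pipes, in the two right-hand fittings of the manifold (v1 at 625,187 and 655,183). The trip unit is on the left with its green button at (198,201) and its knob at (221,224). The case is in the centre with the lid leaning back, and the gauge is at (434,285). The scene view agrees. Next I refine the positions by colour.

```bash
cat >> h.py <<'E'
def blobs(p,kind,amin=6):
    h=cv2.cvtColor(p['pixels'],cv2.COLOR_RGB2HSV).astype(int); H,S,V=h[...,0],h[...,1],h[...,2]
    m={'orange':(H>4)&(H<14)&(S>190)&(V>150),'red':((H<4)|(H>174))&(S>170)&(V>90),'green':(H>45)&(H<75)&(S>120)&(V>90),'yellow':(H>20)&(H<32)&(S>130)&(V>120),'white':(S<60)&(V>190)}[kind]
    n,l,s,c=cv2.connectedComponentsWithStats(m.astype(np.uint8))
    return [(int(s[i,4]),c[i].round(1)) for i in range(1,n) if s[i,4]>=amin]
E
python3 - <<'E'
from h import *
P={n:grab(n) for n in('scene','top')}
Z=dict(orange=62,red=107,green=93,white=26)
for k,z in Z.items():
  for n in P:
    for a,c in blobs(P[n],k): print(k,n,a,c,onz(P[n],c,z).round(1)[:2])
# case corners in top from v1: outer rim z=50, front-left, front-right, back-right hinge
for uv in [(338,228),(494,243),(501,163),(350,147)]:
    o=(140+uv[0]*.425,130+uv[1]*.425); print('case',onz(P['top'],o,50).round(1)[:2])
for uv in [(181,230),(262,234),(267,184),(186,177)]:
    o=(140+uv[0]*.425,130+uv[1]*.425); print('trip',onz(P['top'],o,75).round(1)[:2])
m=spotter.trace(P['top'],'gauge_mid')[0]; print(m['score'],m['box'],onz(P['top'],m['box'][:2],20))
E
```

```text
orange scene 9 [278.9 247.3] [ 583.3 -221.9]
orange scene 14 [266.9 257.4] [ 579.3 -274.9]
orange scene 11 [250.7 280.6] [ 598.  -369.8]
red scene 21 [348.8 146. ] [501.3 317.7]
red scene 29 [256.6 256.4] [ 581.7 -317.7]
red scene 35 [246. 268.] [ 585.8 -367.9]
red scene 241 [152.7 305.7] [ 469.7 -600.6]
red top 19 [419.9 206.8] [ 583.1 -370.6]
red top 20 [406.  207.9] [ 578.5 -320.4]
red top 28 [233.7 224.7] [511.3 298.8]
red top 153 [470.2 261.5] [ 388.4 -544.2]
green scene 23 [363.5 150.8] [555.3 338.8]
green top 36 [223.1 214.7] [549.2 340.9]
white scene 24 [219.   80.8] [-459.8  572.6]
white scene 31 [381.8 106.3] [390.4 799. ]
white scene 35 [ 93.9 155. ] [-403.5 -212.7]
white scene 35 [355.6 160.9] [517.9 346.8]
white scene 65 [ 40.7 170.6] [-484.4 -395.5]
white scene 36 [280.6 202.9] [428.2 -22.5]
white top 18592 [276.3  51.8] [1215.   168.5]
white top 177 [519.    6.6] [1420.3 -807.7]
white top 17 [545.2   3.5] [1435.1 -914.5]
white top 11539 [560.7  68.7] [1155.3 -957.5]
white top 16 [498.2   6.2] [1421.2 -723.7]
white top 17 [537.6   8.5] [1412.8 -882.4]
white top 11 [588.
[... 1684 characters left out ...]
030.3 -402.9]
white top 8 [390.1 100.1] [1017.9 -281. ]
white top 10 [416.  102.1] [1010.8 -382.1]
white top 7 [432.3 106. ] [ 995.4 -445.3]
white top 6 [284.5 111.5] [967.1 130.8]
white top 20 [442.4 113.8] [ 964.  -483.7]
white top 8 [177.5 116.1] [944.1 546.2]
white top 7 [575.4 119.7] [ 945.3 -999.7]
white top 77 [241.5 214.1] [561.9 284.3]
white top 172 [149.1 228.4] [504.4 628. ]
white top 30 [478.3 236.5] [ 486.2 -602.6]
white top 66 [324.1 250.5] [428.3 -27.3]
case [512.1 123.2]
case [ 490.9 -121.8]
case [ 618.4 -133.1]
case [641.8 106.9]
trip [503.5 364.8]
trip [498.5 239.1]
trip [577.  233.8]
trip [586.8 360.5]
0.47 [323.9, 252.9, 7.8, 11.9] [419.83058201 -26.68718754  20.        ]
```

>>> apply_moves(delta_pos=[[1, -0.5, 0], [1, -0.5, 0], [1, -0.5, 0], [1, -0.5, 0], [1, -0.5, 0]], rot=[[0, 0, 0], [0, 0, 0], [0, 0, 0], [0, 0, 0], [0, 0, 0]], hand=[0, 0, 0, 0, 0], newtons=20)

```text
time_s: 2.77
ee_pos: [300.3, 485.5, 213.9]
ee_rot: [180.0, 0.0, 161.7]
force: [0.3, 0.1, 0.7]
gripper_width: 60.7
gripper_force: 0.0
```

>>> apply_moves(delta_pos=[[1, -0.5, 0], [1, -0.5, 0], [1, -0.5, 0], [1, -0.5, 0], [1, -0.5, 0]], rot=[[0, 0, 0], [0, 0, 0], [0, 0, 0], [0, 0, 0], [0, 0, 0]], hand=[0, 0, 0, 0, 0])

```text
time_s: 3.18
ee_pos: [419.1, 426.5, 213.7]
ee_rot: [180.0, -0.0, 161.8]
force: [-0.7, 0.2, 0.2]
gripper_width: 27.6
gripper_force: 0.0
```

>>> apply_moves(delta_pos=[[1, -0.5, 0], [1, -0.5, 0], [1, -0.5, 0], [1, -0.5, 0], [1, -0.5, 0]], rot=[[0, 0, 0], [0, 0, 0], [0, 0, 0], [0, 0, 0], [0, 0, 0]], hand=[0, 0, 0, 0, 0])

```text
time_s: 3.6
ee_pos: [538.4, 367.2, 213.4]
ee_rot: [180.0, -0.1, 161.9]
force: [0.3, -0.2, 0.1]
gripper_width: 0.2
gripper_force: 0.0
```

>>> apply_moves(delta_pos=[[0.1, -0.22, -0.4], [0.1, -0.22, -0.85], [0.1, -0.22, -0.85], [0.1, -0.22, -0.85], [0.1, -0.22, -0.85], [0.1, -0.22, -0.85]], rot=[[0, 0, 0], [0, 0, 0], [0, 0, 0], [0, 0, 0], [0, 0, 0], [0, 0, 0]], hand=[0, 0, 0, 0, 0, 0])

```text
time_s: 4.1
ee_pos: [549.7, 342.7, 114.2]
ee_rot: [179.8, 0.1, 162.1]
force: [0.6, 0.9, 1.4]
gripper_width: 0.4
gripper_force: 0.0
```

>>> apply_moves(delta_pos=[[0, 0, -0.1], [0, 0, -0.17], [0, 0, -0.2], [0, 0, -0.22], [0, 0, -0.235], [0, 0, -0.24], [0, 0, -0.24], [0, 0, -0.24]], rot=[[0, 0, 0], [0, 0, 0], [0, 0, 0], [0, 0, 0], [0, 0, 0], [0, 0, 0], [0, 0, 0], [0, 0, 0]], hand=[0, 0, 0, 0, 0, 0, 0, 0])

```text
time_s: 4.77
ee_pos: [550.5, 341.9, 85.3]
ee_rot: [179.8, 0.1, 161.9]
force: [-2.3, 2.7, 8.0]
gripper_width: 0.3
gripper_force: 3.9
```

Run:
```python
from h import *
P=grab('top'); print([(a,c,onz(P,c,45).round(1)[:2]) for a,c in blobs(P,'red')]); P=grab('scene');print([(a,c,onz(P,c,45).round(1)[:2]) for a,c in blobs(P,'red')])
```

```text
[(20, array([419.8, 206.8]), array([ 593.3, -383. ])), (20, array([406. , 207.9]), array([ 588.6, -331.4])), (155, array([470.1, 261.5]), array([ 391.9, -562.5]))]
[(16, array([329.7, 152.6]), array([414.3, 315.2])), (30, array([256.6, 256.5]), array([ 539.3, -278.7])), (33, array([246.1, 267.9]), array([ 543.3, -331.4])), (240, array([152.7, 305.6]), array([ 419.4, -579.5]))]
```

Lever is down (the knob shows near (414,315) at z=45). Moving on to pipe1.

>>> apply_moves(delta_pos=[[0, 0, 1], [0, 0, 1], [0, 0, 1], [0, 0, 1]], rot=[[0, 0, 0], [0, 0, 0], [0, 0, 0], [0, 0, 0]], hand=[0, 0, 0, 0])

```text
time_s: 5.2
ee_pos: [553.6, 342.1, 212.2]
ee_rot: [179.3, 0.6, 162.0]
force: [1.1, 0.6, 0.2]
gripper_width: 0.6
gripper_force: 0.0
```

>>> apply_moves(delta_pos=[[0, -1, 0], [0, -1, 0], [0, -1, 0], [0, -1, 0]], rot=[[0, 0, -0.194], [0, 0, -0.194], [0, 0, -0.194], [0, 0, -0.194]], hand=[0, 0, 0, 0])

```text
time_s: 5.53
ee_pos: [549.4, 214.2, 203.2]
ee_rot: [-179.8, 0.1, 145.0]
force: [0.4, -0.0, 0.9]
gripper_width: 0.5
gripper_force: 0.0
```

>>> apply_moves(delta_pos=[[0, -1, 0], [0, -1, 0], [0, -1, 0], [0, -1, 0]], rot=[[0, 0, -0.194], [0, 0, -0.194], [0, 0, -0.194], [0, 0, -0.194]], hand=[0, 0, 0, 0])

```text
time_s: 5.87
ee_pos: [549.6, 94.7, 203.1]
ee_rot: [-179.8, 0.1, 128.3]
force: [0.1, -0.4, -0.7]
gripper_width: 0.7
gripper_force: 0.0
```

>>> apply_moves(delta_pos=[[0, -1, 0], [0, -1, 0], [0, -1, 0], [0, -1, 0]], rot=[[0, 0, -0.194], [0, 0, -0.194], [0, 0, -0.194], [0, 0, -0.194]], hand=[0, 0, 0, 0])

```text
time_s: 6.2
ee_pos: [549.9, -24.9, 203.0]
ee_rot: [-179.9, 0.2, 111.6]
force: [-0.2, -0.2, -0.2]
gripper_width: 0.4
gripper_force: 0.0
```

>>> apply_moves(delta_pos=[[0, -1, 0], [0, -1, 0], [0, -1, 0], [0, -1, 0]], rot=[[0, 0, -0.194], [0, 0, -0.194], [0, 0, -0.194], [0, 0, -0.194]], hand=[0.286, 0.286, 0.286, 0.286])

```text
time_s: 6.53
ee_pos: [550.3, -144.8, 202.9]
ee_rot: [-180.0, 0.2, 95.0]
force: [0.3, 0.4, 0.1]
gripper_width: 23.9
gripper_force: 0.0
```

>>> apply_moves(delta_pos=[[0.25, -1, 0], [0.25, -1, 0], [0.25, -1, 0], [0.25, -1, 0]], rot=[[0, 0, 0], [0, 0, 0], [0, 0, 0], [0, 0, 0]], hand=[0.286, 0.286, 0.286, 0.286])

```text
time_s: 6.87
ee_pos: [581.8, -265.2, 202.2]
ee_rot: [179.9, 0.2, 95.1]
force: [-0.6, 0.5, -0.2]
gripper_width: 26.0
gripper_force: 0.0
```

>>> apply_moves(delta_pos=[[0, -0.49, -0.3], [0, -0.49, -0.6], [0, -0.49, -0.6], [0, -0.49, -0.6], [0, -0.49, -0.6]], rot=[[0, 0, 0], [0, 0, 0], [0, 0, 0], [0, 0, 0], [0, 0, 0]], hand=[0.286, 0.286, 0.286, 0.286, 0.286])

```text
time_s: 7.28
ee_pos: [580.2, -316.9, 130.8]
ee_rot: [-179.9, -0.1, 95.3]
force: [0.2, 0.4, -0.1]
gripper_width: 26.2
gripper_force: 0.0
```

Run:
```python
from h import *
s=env.state(); print(s['qpos'].round(1),s['ee_pos'].round(1),s['ee_rot'].round(1),s['gripper_width'])
P=grab('scene'); print(blobs(P,'red')); cv2.imwrite('pics/v3.png',cv2.resize(P['pixels'][180:330,180:380,::-1],(800,600),interpolation=cv2.INTER_CUBIC))
P=grab('top'); print([(a,c,onz(P,c,107).round(1)[:2]) for a,c in blobs(P,'red')])
```

```text
[-29.7  29.3  84.3   0.1  66.5 -35. ] [ 580.2 -316.9  130.8] [-1.799e+02 -1.000e-01  9.530e+01] 26.186627164861484
[(13, array([329.8, 152.6])), (22, array([256.3, 257. ])), (34, array([246.1, 268. ])), (224, array([152.3, 305.7]))]
[(25, array([233. , 252.2]), array([412.9, 297.6])), (82, array([471.7, 261. ]), array([ 390.2, -549.6]))]
```

View pics/v3.png

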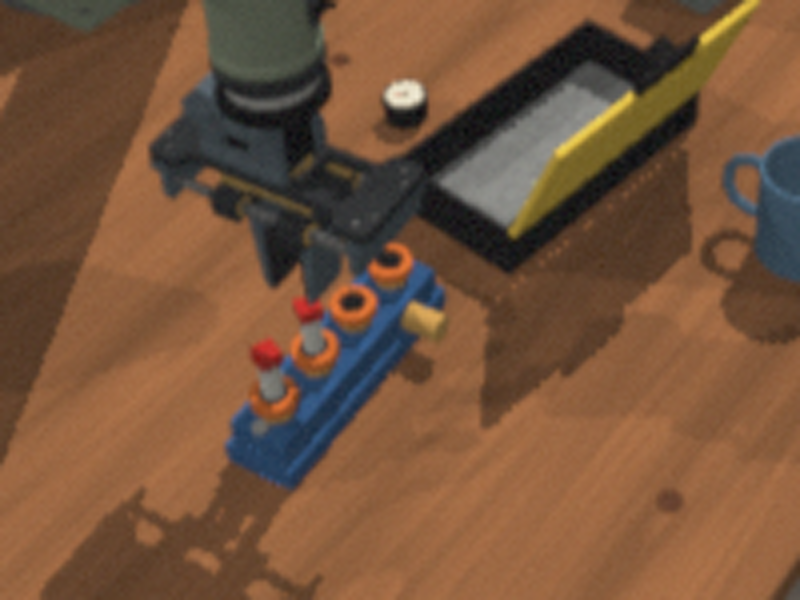

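The fingertips (v3 at about 285,285 and 325,300) are just over pipe1's red cap at (307,307). Descending around it.

>>> apply_moves(delta_pos=[[0, 0, -0.1], [0, 0, -0.2], [0, 0, -0.3], [0, 0, -0.4], [0, 0, -0.5], [0, 0, -0.5]], rot=[[0, 0, 0], [0, 0, 0], [0, 0, 0], [0, 0, 0], [0, 0, 0], [0, 0, 0]], hand=[0.286, 0.286, 0.286, 0.286, 0.286, 0.286])

```text
time_s: 7.88
ee_pos: [578.4, -317.3, 68.0]
ee_rot: [-179.7, -0.2, 95.3]
force: [-0.1, 0.3, -0.1]
gripper_width: 25.9
gripper_force: 0.0
```

>>> apply_moves(delta_pos=[[0, 0, -0.03], [0, 0, -0.06], [0, 0, -0.09], [0, 0, -0.11], [0, 0, -0.11], [0, 0, -0.11]], rot=[[0, 0, 0], [0, 0, 0], [0, 0, 0], [0, 0, 0], [0, 0, 0], [0, 0, 0]], hand=[0.286, 0.286, 0.286, 0.286, 0.286, 0.286])

```text
time_s: 8.38
ee_pos: [580.5, -318.7, 59.5]
ee_rot: [179.9, 0.1, 95.3]
force: [-1.5, 0.8, 6.4]
gripper_width: 25.8
gripper_force: 3.1
```

>>> apply_moves(delta_pos=[[0, 0, -0.01], [0, 0, -0.01], [0, 0, -0.01], [0, 0, -0.01], [0, 0, -0.01], [0, 0, -0.01], [0, 0, -0.01], [0, 0, -0.01]], rot=[[0, 0, 0], [0, 0, 0], [0, 0, 0], [0, 0, 0], [0, 0, 0], [0, 0, 0], [0, 0, 0], [0, 0, 0]], hand=[0.286, 0.286, 0.1, 0.1, 0.1, 0.1, 0.1, 0.1], newtons=35)

```text
time_s: 9.05
ee_pos: [580.4, -318.9, 58.6]
ee_rot: [179.9, 0.1, 95.3]
force: [-1.8, 1.0, 6.4]
gripper_width: 21.7
gripper_force: 36.1
```

>>> apply_moves(delta_pos=[[0, 0, 0.02], [0, 0, 0.06], [0, 0, 0.1], [0, 0, 0.2], [0, 0, 0.4], [0, 0, 0.5], [0, 0, 0.5]], rot=[[0, 0, 0], [0, 0, 0], [0, 0, 0], [0, 0, 0], [0, 0, 0], [0, 0, 0], [0, 0, 0]], hand=[0.1, 0.1, 0.1, 0.1, 0.1, 0.1, 0.1])

```text
time_s: 9.63
ee_pos: [582.1, -319.7, 121.1]
ee_rot: [179.6, 0.3, 95.3]
force: [0.4, -0.6, -0.3]
gripper_width: 21.3
gripper_force: 35.0
```

Run:
```python
from h import *
P=grab('scene'); cv2.imwrite('pics/v4.png',cv2.resize(P['pixels'][210:300,200:320,::-1],(800,600),interpolation=cv2.INTER_CUBIC))
```

```text
(no output)
```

View pics/v4.png

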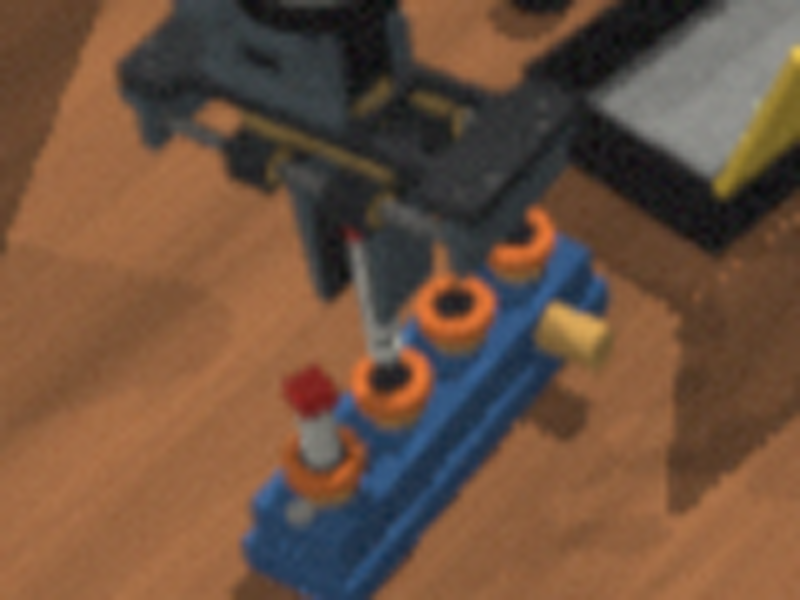

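Pipe1 is out and held, leaning slightly between the pads (v4: cap at 352,238, bottom at 385,350, above its empty ring). Carrying it to the case and tilting.

>>> apply_moves(delta_pos=[[0, 0.1, 0.4], [0, 1, 0.4], [0, 1, 0.4], [0, 1, 0.4], [0, 1, 0.4], [0, 1, 0.4], [0, 1, 0.4]], rot=[[0, 0, 0.465], [0, 0, 0.465], [0, 0, 0.465], [0, 0, 0.465], [0, 0, 0.465], [0, 0, 0.465], [0, 0, 0.465]], hand=[0.1, 0.1, 0.1, 0.1, 0.1, 0.1, 0.1])

```text
time_s: 10.27
ee_pos: [579.4, -197.5, 163.9]
ee_rot: [-180.0, -0.1, 135.4]
force: [-0.3, 0.1, -0.6]
gripper_width: 21.4
gripper_force: 35.0
```

>>> apply_moves(delta_pos=[[0, 1, 0], [0, 1, 0], [0, 1, 0], [0, 1, 0], [0, 1, 0], [0, 1, 0], [0, 1, 0]], rot=[[0, 0, 0.465], [0, 0, 0.465], [0, 0, 0.465], [0, 0, 0.465], [0, 0, 0.465], [0, 0, 0.465], [0, 0, 0.465]], hand=[0.1, 0.1, 0.1, 0.1, 0.1, 0.1, 0.1])

```text
time_s: 10.85
ee_pos: [579.6, -78.4, 164.0]
ee_rot: [180.0, -0.1, 175.2]
force: [-0.3, -0.9, 0.3]
gripper_width: 21.3
gripper_force: 35.0
```

>>> apply_moves(delta_pos=[[0, 0, 0], [0, 0, 0], [0, 0, 0], [0, 0, 0], [0, 0, 0], [0, 0, 0], [0, 0, 0], [0, 0, 0]], rot=[[-0.045, -0.522, 0], [-0.045, -0.522, 0], [-0.045, -0.522, 0], [-0.045, -0.522, 0], [-0.045, -0.522, 0], [-0.045, -0.522, 0], [-0.045, -0.522, 0], [-0.045, -0.522, 0]], hand=[0.1, 0.1, 0.1, 0.1, 0.1, 0.1, 0.1, 0.1])

```text
time_s: 11.52
ee_pos: [584.5, -68.4, 174.2]
ee_rot: [179.2, 42.4, 174.9]
force: [1.1, -0.4, 0.6]
gripper_width: 21.7
gripper_force: 35.0
```

Run:
```python
from h import *
s=env.state(); print(s['qpos'].round(1),s['ee_pos'].round(1),s['ee_rot'].round(1),s['gripper_width'])
P=grab('scene'); cv2.imwrite('pics/v5.png',cv2.resize(P['pixels'][120:280,230:430,::-1],(750,600),interpolation=cv2.INTER_CUBIC))
```

```text
[ -10.2    7.5  126.    44.9    6.  -138.5] [584.5 -68.4 174.2] [179.2  42.4 174.9] 21.710402148227985
```

View pics/v5.png

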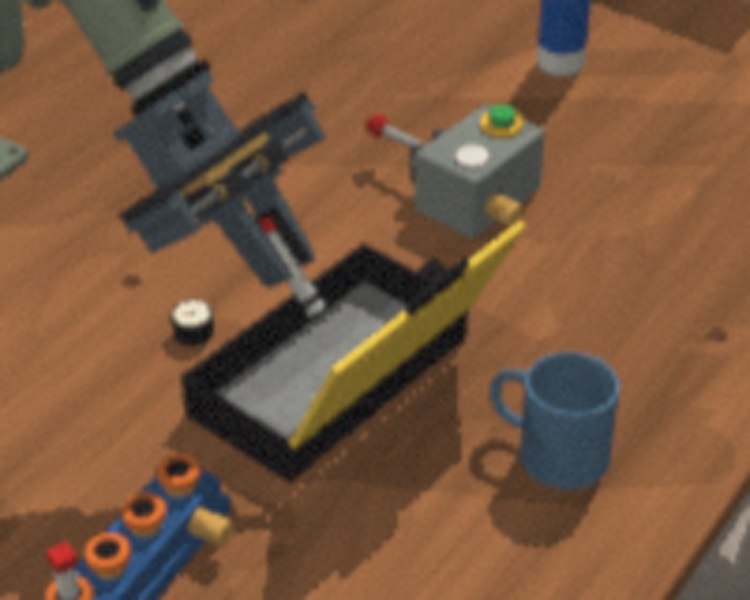

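The pipe is held fine (v5: cap at 266,224, bottom at 315,300), but a forward tilt brings the wrist near its singularity. I'll undo it and lay the pipe along the case's length with a sideways tilt instead.

>>> apply_moves(delta_pos=[[0, 0, 0], [0, 0, 0], [0, 0, 0], [0, 0, 0], [0, 0, 0], [0, 0, 0], [0, 0, 0], [0, 0, 0], [0, 0, 0]], rot=[[0.045, 0.522, 0], [0.045, 0.522, 0], [0.045, 0.522, 0], [0.045, 0.522, 0], [0.045, 0.522, 0], [0.045, 0.522, 0], [0.045, 0.522, 0], [0.045, 0.522, 0], [0.045, 0.522, 0]], hand=[0.1, 0.1, 0.1, 0.1, 0.1, 0.1, 0.1, 0.1, 0.1])

```text
time_s: 12.32
ee_pos: [588.6, -69.3, 173.8]
ee_rot: [179.4, -2.7, 174.9]
force: [1.0, -0.3, -0.7]
gripper_width: 21.6
gripper_force: 35.0
```

>>> apply_moves(delta_pos=[[-0.2, 0, 0], [-0.4, 0, 0], [-0.4, 0, 0], [-0.4, 0, 0], [-0.4, 0, 0], [-0.4, 0, 0], [-0.4, 0, 0], [-0.4, 0, 0]], rot=[[0, 0, -0.525], [0, 0, -0.525], [0, 0, -0.525], [0, 0, -0.525], [0, 0, -0.525], [0, 0, -0.525], [0, 0, -0.525], [0, 0, -0.525]], hand=[0.1, 0.1, 0.1, 0.1, 0.1, 0.1, 0.1, 0.1])

```text
time_s: 12.98
ee_pos: [536.2, -68.6, 174.7]
ee_rot: [179.3, -2.5, 129.8]
force: [0.4, -0.3, -1.7]
gripper_width: 21.6
gripper_force: 35.0
```

>>> apply_moves(delta_pos=[[0, 0, 0], [0, 0, 0], [0, 0, 0], [0, 0, 0], [0, 0, 0], [0, 0, 0], [0, 0, 0], [0, 0, 0]], rot=[[0, 0, -0.525], [0, 0, -0.525], [0, 0, -0.525], [0, 0, -0.525], [0, 0, -0.525], [0, 0, -0.525], [0, 0, -0.525], [0, 0, -0.525]], hand=[0.1, 0.1, 0.1, 0.1, 0.1, 0.1, 0.1, 0.1])

```text
time_s: 13.65
ee_pos: [536.6, -68.1, 174.7]
ee_rot: [179.2, -2.5, 84.9]
force: [-0.1, 0.8, -0.1]
gripper_width: 21.4
gripper_force: 35.0
```

>>> apply_moves(delta_pos=[[0, 0, 0], [0, 0, 0], [0, 0, 0], [0, 0, 0], [0, 0, 0], [0, 0, 0], [0, 0, 0], [0, 0, 0], [0, 0, 0]], rot=[[-0.522, 0.045, 0], [-0.522, 0.045, 0], [-0.522, 0.045, 0], [-0.522, 0.045, 0], [-0.522, 0.045, 0], [-0.522, 0.045, 0], [-0.522, 0.045, 0], [-0.522, 0.045, 0], [-0.522, 0.045, 0]], hand=[0.1, 0.1, 0.1, 0.1, 0.1, 0.1, 0.1, 0.1, 0.1])

```text
time_s: 14.4
ee_pos: [537.5, -67.3, 174.5]
ee_rot: [179.2, 42.4, 85.1]
force: [0.3, 0.3, 0.0]
gripper_width: 21.1
gripper_force: 35.0
```

Run:
```python
from h import *
from scipy.spatial.transform import Rotation as R
s=env.state(); print(s['qpos'].round(1),s['ee_pos'].round(1),s['ee_rot'].round(1),s['gripper_width']); print(R.from_euler('xyz',s['ee_rot'],degrees=True).as_matrix().round(3))
P=grab('scene'); cv2.imwrite('pics/v6.png',cv2.resize(P['pixels'][120:280,230:430,::-1],(750,600),interpolation=cv2.INTER_CUBIC))
```

```text
[ 14.9  24.5 100.  -41.2  76.1  37.3] [537.5 -67.3 174.5] [179.2  42.4  85.1] 21.112293925648355
[[ 0.063  0.997 -0.044]
 [ 0.735 -0.076 -0.673]
 [-0.675  0.01  -0.738]]
```

View pics/v6.png

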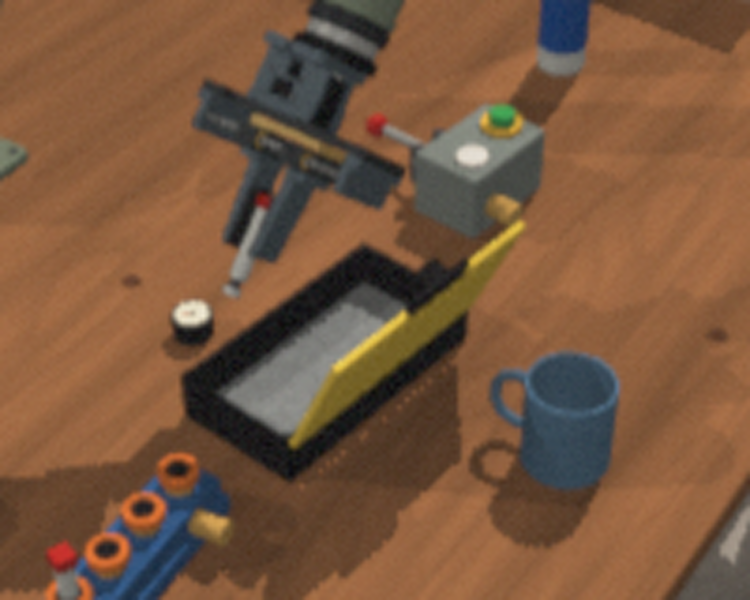

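>>> apply_moves(delta_pos=[[-0.04, -0.06, -0.25], [-0.04, -0.06, -0.5], [-0.04, -0.06, -0.75], [-0.04, -0.06, -1], [-0.04, -0.06, -1]], rot=[[0, 0, 0], [0, 0, 0], [0, 0, 0], [0, 0, 0], [0, 0, 0]], hand=[0.1, 0.1, 0.1, 0.1, 0.1])

```text
time_s: 14.87
ee_pos: [530.1, -76.2, 51.4]
ee_rot: [179.7, 42.4, 85.2]
force: [-0.8, -0.2, 0.1]
gripper_width: 21.7
gripper_force: 35.0
```

>>> apply_moves(delta_pos=[[0, 0, -0.03], [0, 0, -0.06], [0, 0, -0.09], [0, 0, -0.11], [0, 0, -0.11], [0, 0, -0.11]], rot=[[0, 0, 0], [0, 0, 0], [0, 0, 0], [0, 0, 0], [0, 0, 0], [0, 0, 0]], hand=[0.1, 0.1, 0.1, 0.1, 0.1, 0.1])

```text
time_s: 15.37
ee_pos: [533.1, -74.7, 42.4]
ee_rot: [179.0, 42.4, 84.9]
force: [-0.5, -0.3, 0.1]
gripper_width: 21.5
gripper_force: 35.0
```

Run:
```python
from h import *
P=grab('scene'); cv2.imwrite('pics/v7.png',cv2.resize(P['pixels'][150:270,250:410,::-1],(800,600),interpolation=cv2.INTER_CUBIC))
```

```text
(no output)
```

View pics/v7.png

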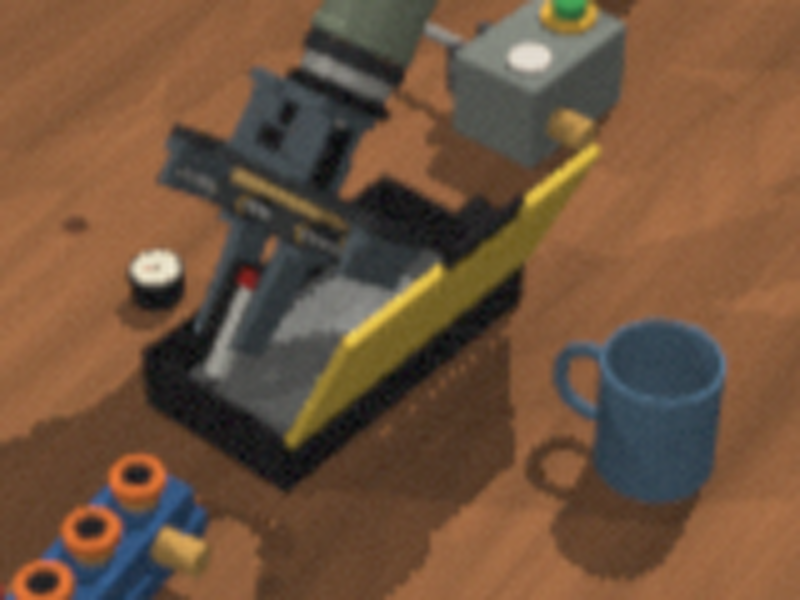

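v7: the pipe is inside the case (cap at 248,280, bottom at 215,370), the body clears the walls and lid. Releasing.

>>> apply_moves(delta_pos=[[0, 0, 0], [0, 0, 0], [0, 0, 0], [0, 0, 0], [0, 0, 0], [0, 0, 0], [0, 0, 0], [0, 0, 0]], rot=[[0, 0, 0], [0, 0, 0], [0, 0, 0], [0, 0, 0], [0, 0, 0], [0, 0, 0], [0, 0, 0], [0, 0, 0]], hand=[0.31, 0.31, 0.31, 0.31, 0.31, 0.31, 0.31, 0.31])

```text
time_s: 16.08
ee_pos: [532.8, -74.7, 41.7]
ee_rot: [179.1, 42.4, 85.0]
force: [1.1, -0.2, 0.4]
gripper_width: 28.3
gripper_force: 0.0
```

>>> apply_moves(delta_pos=[[0, 0, 0.2], [0, 0, 0.5], [0, 0, 1], [0, 0, 1], [0, 0, 1], [0, 0, 1]], rot=[[0, 0, 0], [0, 0, 0], [0, 0, 0], [0, 0, 0], [0, 0, 0], [0, 0, 0]], hand=[0.31, 0.31, 0.31, 0.31, 0.31, 0.31])

```text
time_s: 16.58
ee_pos: [533.0, -74.5, 162.5]
ee_rot: [178.9, 42.4, 84.8]
force: [0.4, 0.4, 0.1]
gripper_width: 28.3
gripper_force: 0.0
```

Run:
```python
from h import *
P=grab('scene'); cv2.imwrite('pics/v8.png',cv2.resize(P['pixels'][150:270,250:410,::-1],(800,600),interpolation=cv2.INTER_CUBIC))
```

```text
(no output)
```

View pics/v8.png

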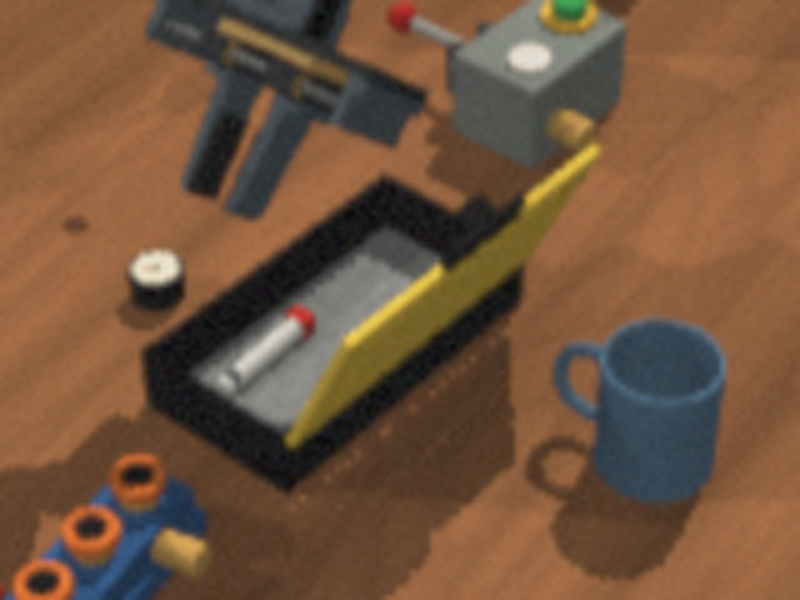

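v8: pipe1 lies flat in the case (cap at 300,320, bottom at 230,380). Now pipe0.

>>> apply_moves(delta_pos=[[0, 0, 0], [0, -0.5, 0], [0.2, -1, 0], [0.2, -1, 0], [0.2, -1, 0], [0.2, -1, 0], [0.2, -1, 0], [0.2, -1, 0]], rot=[[0.491, -0.043, 0], [0.491, -0.043, 0], [0.491, -0.043, 0], [0.491, -0.043, 0], [0.491, -0.043, 0], [0.491, -0.043, 0], [0.491, -0.043, 0], [0.491, -0.043, 0]], hand=[0.286, 0.286, 0.286, 0.286, 0.286, 0.286, 0.286, 0.286])

```text
time_s: 17.3
ee_pos: [555.3, -196.7, 159.6]
ee_rot: [179.4, 0.1, 84.7]
force: [-0.5, -0.2, 0.6]
gripper_width: 26.0
gripper_force: 0.0
```

>>> apply_moves(delta_pos=[[0.2, -1, 0], [0.2, -1, 0], [0.2, -1, 0], [0.2, -1, 0], [0.2, -1, 0]], rot=[[0, 0, 0.117], [0, 0, 0.117], [0, 0, 0.117], [0, 0, 0.117], [0, 0, 0.117]], hand=[0.286, 0.286, 0.286, 0.286, 0.286])

```text
time_s: 17.72
ee_pos: [580.6, -313.8, 159.4]
ee_rot: [179.4, 0.0, 95.0]
force: [-0.5, 1.2, 0.5]
gripper_width: 26.0
gripper_force: 0.0
```

Run:
```python
from h import *
from scipy.spatial.transform import Rotation as R
s=env.state(); print(s['qpos'].round(1),s['ee_pos'].round(1),s['ee_rot'].round(1)); A=R.from_euler('xyz',s['ee_rot'],degrees=True).as_matrix(); print(A.round(3))
T=R.from_euler('xyz',[180,0,95.3],degrees=True); print((T*R.from_matrix(A).inv()).as_rotvec()/1.5)
P=grab('top'); print([(a,c,onz(P,c,107).round(1)[:2]) for a,c in blobs(P,'red')])
P=grab('scene'); print([(a,c,onz(P,c,107).round(1)[:2]) for a,c in blobs(P,'red')])
```

```text
[-29.6  27.7  82.8   0.4  69.  -34.7] [ 580.6 -313.8  159.4] [179.4   0.   95. ]
[[-0.087  0.996  0.011]
 [ 0.996  0.087  0.001]
 [-0.     0.011 -1.   ]]
[-0.00045431  0.00727765  0.00336059]
[(11, array([319.1, 220.6]), array([529.2,  -7.3])), (25, array([233. , 252.2]), array([412.9, 297.6])), (85, array([471.6, 261.1]), array([ 389.8, -549.2]))]
[(14, array([329.9, 152.9]), array([466.4, 238.4])), (35, array([246. , 268.2]), array([ 586.3, -368.5])), (222, array([152.3, 305.8]), array([ 469.1, -601.4]))]
```

>>> apply_moves(delta_pos=[[0.045, -0.3, 0], [0.045, -0.46, -0.1], [0.045, -0.46, -0.3], [0.045, -0.46, -0.35], [0.045, -0.46, -0.35], [0.045, -0.46, -0.35]], rot=[[0, 0.007, 0.003], [0, 0.007, 0.003], [0, 0.007, 0.003], [0, 0.007, 0.003], [0, 0.007, 0.003], [0, 0.007, 0.003]], hand=[0.286, 0.286, 0.286, 0.286, 0.286, 0.286])

```text
time_s: 18.32
ee_pos: [586.0, -368.6, 119.2]
ee_rot: [179.8, -0.0, 95.3]
force: [-0.3, 0.1, 0.9]
gripper_width: 26.0
gripper_force: 0.0
```

>>> apply_moves(delta_pos=[[0, 0, -0.1], [0, 0, -0.2], [0, 0, -0.3], [0, 0, -0.4], [0, 0, -0.4], [0, 0, -0.4]], rot=[[0, 0, 0], [0, 0, 0], [0, 0, 0], [0, 0, 0], [0, 0, 0], [0, 0, 0]], hand=[0.286, 0.286, 0.286, 0.286, 0.286, 0.286])

```text
time_s: 18.82
ee_pos: [585.5, -369.5, 70.3]
ee_rot: [179.9, -0.1, 95.3]
force: [0.1, 0.2, -0.4]
gripper_width: 26.3
gripper_force: 0.0
```

>>> apply_moves(delta_pos=[[0, 0, -0.03], [0, 0, -0.06], [0, 0, -0.09], [0, 0, -0.11], [0, 0, -0.12], [0, 0, -0.12]], rot=[[0, 0, 0], [0, 0, 0], [0, 0, 0], [0, 0, 0], [0, 0, 0], [0, 0, 0]], hand=[0.286, 0.286, 0.286, 0.286, 0.286, 0.286])

```text
time_s: 19.32
ee_pos: [586.7, -370.4, 58.8]
ee_rot: [179.7, 0.1, 95.3]
force: [-1.7, 0.3, 6.4]
gripper_width: 26.4
gripper_force: 3.3
```

>>> apply_moves(delta_pos=[[0, 0, 0], [0, 0, 0], [0, 0, 0], [0, 0, 0], [0, 0, 0], [0, 0, 0]], rot=[[0, 0, 0], [0, 0, 0], [0, 0, 0], [0, 0, 0], [0, 0, 0], [0, 0, 0]], hand=[0.1, 0.1, 0.1, 0.1, 0.1, 0.1])

```text
time_s: 19.82
ee_pos: [585.3, -370.4, 58.8]
ee_rot: [179.8, 0.1, 95.3]
force: [-4.2, 0.5, 8.1]
gripper_width: 20.9
gripper_force: 36.2
```

>>> apply_moves(delta_pos=[[0, 0, 0.02], [0, 0, 0.06], [0, 0, 0.1], [0, 0, 0.2], [0, 0, 0.4], [0, 0, 0.6], [0, 0, 0.8], [0, 0, 0.8], [0, 0, 0.8]], rot=[[0, 0, 0], [0, 0, 0], [0, 0, 0], [0, 0, 0], [0, 0, 0], [0, 0, 0], [0, 0, 0], [0, 0, 0], [0, 0, 0]], hand=[0.1, 0.1, 0.1, 0.1, 0.1, 0.1, 0.1, 0.1, 0.1])

```text
time_s: 20.57
ee_pos: [587.3, -370.4, 156.0]
ee_rot: [179.5, 0.2, 95.3]
force: [-0.4, -0.3, -1.8]
gripper_width: 20.8
gripper_force: 35.0
```

Run:
```python
from h import *
P=grab('scene'); cv2.imwrite('pics/v9.png',cv2.resize(P['pixels'][200:290,200:320,::-1],(800,600),interpolation=cv2.INTER_CUBIC)); print(blobs(P,'red'), [x for x in blobs(P,'white') if 250<x[1][0]<340 and 180<x[1][1]<260])
```

```text
[(15, array([329.8, 152.8])), (225, array([152.4, 305.7]))] [(39, array([280.8, 202.8])), (26, array([303. , 218.5]))]
```

View pics/v9.png

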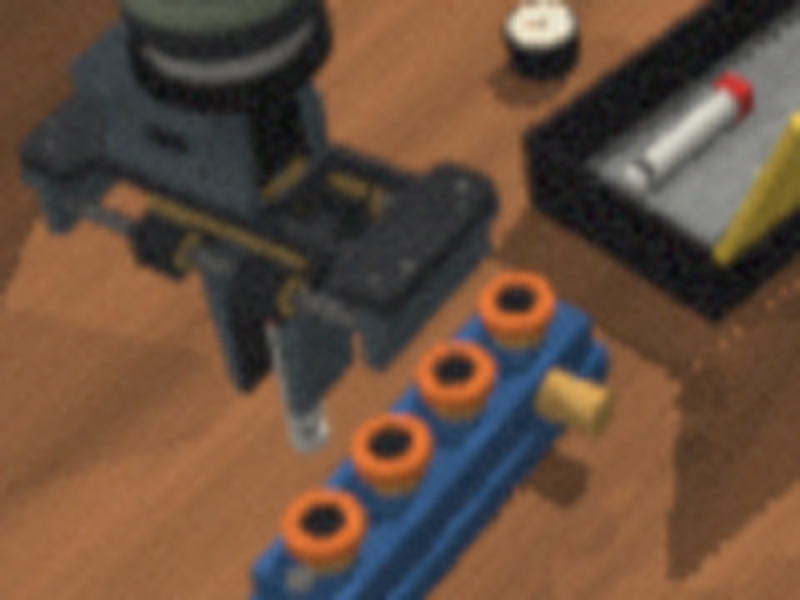

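v9: all four fittings are empty and pipe0 is held (bottom at 308,430). Taking it to the other half of the case.

>>> apply_moves(delta_pos=[[0, 0.1, 0], [0, 1, 0], [0, 1, 0], [0, 1, 0], [0, 1, 0]], rot=[[0, 0, -0.12], [0, 0, -0.12], [0, 0, -0.12], [0, 0, -0.12], [0, 0, -0.12]], hand=[0.1, 0.1, 0.1, 0.1, 0.1])

```text
time_s: 21.03
ee_pos: [585.0, -244.4, 151.8]
ee_rot: [180.0, -0.2, 85.2]
force: [-0.9, -0.1, -1.3]
gripper_width: 20.3
gripper_force: 35.0
```

>>> apply_moves(delta_pos=[[-0.18, 1, 0], [-0.18, 1, 0], [-0.18, 1, 0], [-0.18, 1, 0], [-0.18, 1, 0]], rot=[[0, 0, 0], [0, 0, 0], [0, 0, 0], [0, 0, 0], [0, 0, 0]], hand=[0.1, 0.1, 0.1, 0.1, 0.1])

```text
time_s: 21.45
ee_pos: [563.8, -128.5, 152.5]
ee_rot: [179.9, 0.0, 85.1]
force: [0.1, -0.0, -0.4]
gripper_width: 21.1
gripper_force: 35.0
```

>>> apply_moves(delta_pos=[[-0.18, 1, 0], [-0.18, 1, 0], [-0.18, 1, 0], [-0.18, 1, 0], [-0.18, 1, 0]], rot=[[0, 0, 0], [0, 0, 0], [0, 0, 0], [0, 0, 0], [0, 0, 0]], hand=[0.1, 0.1, 0.1, 0.1, 0.1])

```text
time_s: 21.87
ee_pos: [543.1, -9.8, 152.8]
ee_rot: [179.8, 0.1, 85.1]
force: [0.7, -1.2, -0.8]
gripper_width: 21.2
gripper_force: 35.0
```

>>> apply_moves(delta_pos=[[0, 0.2, 0], [0, 0.467, 0], [0, 0.467, 0], [0, 0.467, 0], [0, 0.467, 0], [0, 0.467, 0], [0, 0.467, 0], [0, 0.467, 0], [0, 0.467, 0]], rot=[[-0.5, 0.043, 0], [-0.5, 0.043, 0], [-0.5, 0.043, 0], [-0.5, 0.043, 0], [-0.5, 0.043, 0], [-0.5, 0.043, 0], [-0.5, 0.043, 0], [-0.5, 0.043, 0], [-0.5, 0.043, 0]], hand=[0.1, 0.1, 0.1, 0.1, 0.1, 0.1, 0.1, 0.1, 0.1])

```text
time_s: 22.62
ee_pos: [543.6, 44.7, 153.3]
ee_rot: [179.6, 43.1, 84.8]
force: [0.1, -0.0, -0.3]
gripper_width: 21.3
gripper_force: 35.0
```

Run:
```python
from h import *
from scipy.spatial.transform import Rotation as R
s=env.state(); print(s['qpos'].round(1),s['ee_pos'].round(1),s['ee_rot'].round(1)); A=R.from_euler('xyz',s['ee_rot'],degrees=True).as_matrix(); print(A.round(3))
P=grab('scene');print([(a,c,onz(P,c,14).round(1)[:2]) for a,c in blobs(P,'red')]); print([(a,c,onz(P,c,26).round(1)[:2]) for a,c in blobs(P,'white') if 250<c[0]<340 and 180<c[1]<260])
```

```text
[ 24.9  29.8  94.4 -36.8  82.4  43.8] [543.6  44.7 153.3] [179.6  43.1  84.8]
[[ 0.066  0.996 -0.056]
 [ 0.728 -0.086 -0.681]
 [-0.683  0.005 -0.731]]
[(6, array([321.8, 161.8]), array([398.8, 280.7])), (239, array([152.7, 305.6]), array([ 394.4, -569. ]))]
[(38, array([280.7, 202.8]), array([428.1, -21.8]))]
```

>>> apply_moves(delta_pos=[[0, 0, -0.25], [0, 0, -0.5], [0, 0, -0.75], [0, 0, -0.85], [0, 0, -0.9], [0, 0, -0.925], [0, 0, -0.925], [0, 0, -0.925]], rot=[[0, 0, 0], [0, 0, 0], [0, 0, 0], [0, 0, 0], [0, 0, 0], [0, 0, 0], [0, 0, 0], [0, 0, 0]], hand=[0.1, 0.1, 0.1, 0.1, 0.1, 0.1, 0.1, 0.1])

```text
time_s: 23.33
ee_pos: [543.9, 46.2, 43.8]
ee_rot: [179.4, 43.1, 84.8]
force: [0.1, -0.3, 0.1]
gripper_width: 20.6
gripper_force: 35.0
```

Run:
```python
from h import *
P=grab('scene'); cv2.imwrite('pics/v10.png',cv2.resize(P['pixels'][140:260,250:410,::-1],(800,600),interpolation=cv2.INTER_CUBIC))
```

```text
(no output)
```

View pics/v10.png

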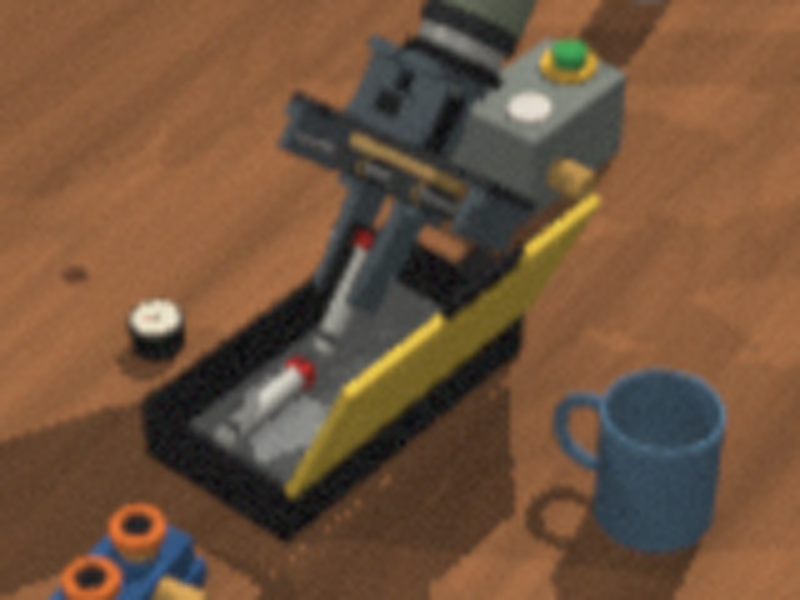

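v10: pipe0's bottom (325,345) is just past pipe1's cap (300,370), and the body is clear of the lid. Releasing.

>>> apply_moves(delta_pos=[[0, 0, 0], [0, 0, 0], [0, 0, 0], [0, 0, 0], [0, 0, 0], [0, 0, 0], [0, 0, 0], [0, 0, 0]], rot=[[0, 0, 0], [0, 0, 0], [0, 0, 0], [0, 0, 0], [0, 0, 0], [0, 0, 0], [0, 0, 0], [0, 0, 0]], hand=[0.31, 0.31, 0.31, 0.31, 0.31, 0.31, 0.31, 0.31])

```text
time_s: 24.05
ee_pos: [544.1, 46.3, 42.9]
ee_rot: [179.5, 43.1, 84.9]
force: [5.5, 0.4, 5.3]
gripper_width: 27.9
gripper_force: 2.9
```

>>> apply_moves(delta_pos=[[0, 0, 0.2], [0, 0, 0.5], [0, 0, 1], [0, 0, 1], [0, 0, 1], [0, 0, 1]], rot=[[0, 0, 0], [0, 0, 0], [0, 0, 0], [0, 0, 0], [0, 0, 0], [0, 0, 0]], hand=[0.31, 0.31, 0.31, 0.31, 0.31, 0.31])

```text
time_s: 24.55
ee_pos: [541.9, 46.4, 162.1]
ee_rot: [179.7, 43.1, 84.9]
force: [-0.2, -0.2, -0.2]
gripper_width: 28.5
gripper_force: 0.0
```

>>> apply_moves(delta_pos=[[-0.5, -0.55, 0], [-0.95, -0.55, -0.2], [-0.95, -0.55, -0.4], [-0.95, -0.55, -0.4], [-0.95, -0.55, -0.4], [-0.95, -0.55, -0.4], [-0.95, -0.55, -0.4], [-0.95, -0.55, -0.4]], rot=[[0.501, -0.043, 0], [0.501, -0.043, 0], [0.501, -0.043, 0], [0.501, -0.043, 0], [0.501, -0.043, 0], [0.501, -0.043, 0], [0.501, -0.043, 0], [0.501, -0.043, 0]], hand=[0.7, 0.7, 0.7, 0.7, 0.7, 0.7, 0.7, 0.7])

```text
time_s: 25.22
ee_pos: [427.2, -21.3, 112.9]
ee_rot: [180.0, -0.0, 84.6]
force: [-0.4, -0.6, 0.2]
gripper_width: 63.7
gripper_force: 0.0
```

Run:
```python
from h import *
s=env.state(); print(s['qpos'].round(1),s['ee_pos'].round(1),s['ee_rot'].round(1))
P=grab('scene'); cv2.imwrite('pics/v11.png',cv2.resize(P['pixels'][140:260,250:410,::-1],(800,600),interpolation=cv2.INTER_CUBIC))
print([(a,c,onz(P,c,26).round(1)[:2]) for a,c in blobs(P,'white') if 250<c[0]<340 and 180<c[1]<260])
```

```text
[ -4.4  10.8 116.5   0.   52.7   0.9] [427.2 -21.3 112.9] [180.   -0.   84.6]
[(13, array([323.2, 201.8]), array([551.7,  67. ])), (40, array([280.8, 202.8]), array([428.4, -21.6])), (27, array([303.1, 218.5]), array([543.8, -44. ]))]
```

View pics/v11.png

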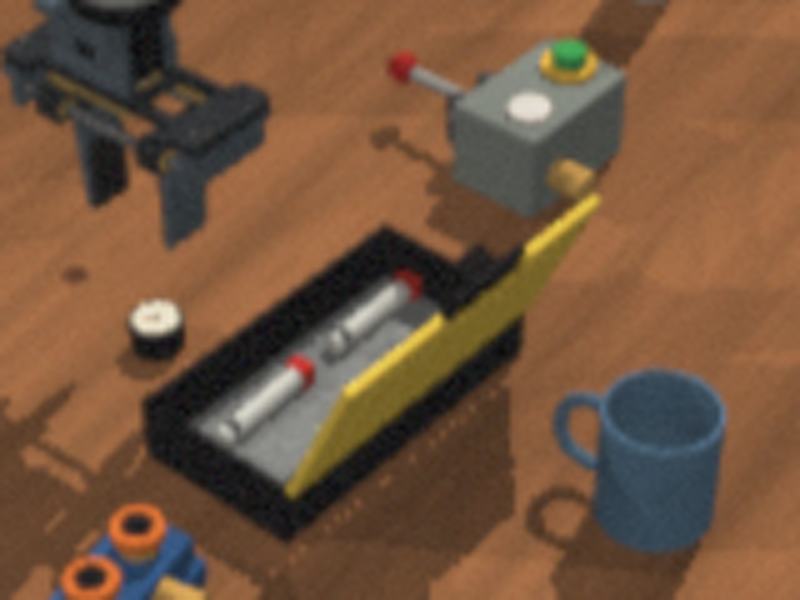

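v11: both pipes lie flat, in a line along the robot side of the case. The gauge is at (157,318), about (428,-24). Turning to close along y and grasping it.

>>> apply_moves(delta_pos=[[0.01, -0.02, 0], [0.01, -0.02, 0], [0.01, -0.02, 0], [0.01, -0.02, 0], [0.01, -0.02, 0], [0.01, -0.02, 0], [0.01, -0.02, 0]], rot=[[0, 0, 0.526], [0, 0, 0.526], [0, 0, 0.526], [0, 0, 0.526], [0, 0, 0.526], [0, 0, 0.526], [0, 0, 0.526]], hand=[0.7, 0.7, 0.7, 0.7, 0.7, 0.7, 0.7])

```text
time_s: 25.85
ee_pos: [429.6, -20.4, 113.1]
ee_rot: [179.9, -0.1, 130.6]
force: [0.7, -1.0, 0.6]
gripper_width: 63.9
gripper_force: 0.0
```

>>> apply_moves(delta_pos=[[0, 0, 0], [0, 0, 0], [0, 0, 0], [0, 0, 0], [0, 0, 0], [0, 0, 0], [0, 0, 0], [0, 0, 0]], rot=[[0, 0, 0.526], [0, 0, 0.526], [0, 0, 0.526], [0, 0, 0.526], [0, 0, 0.526], [0, 0, 0.526], [0, 0, 0.526], [0, 0, 0.526]], hand=[0.7, 0.7, 0.7, 0.7, 0.7, 0.7, 0.7, 0.7])

```text
time_s: 26.52
ee_pos: [429.7, -20.5, 113.2]
ee_rot: [179.8, -0.2, 175.6]
force: [0.2, 1.0, -0.1]
gripper_width: 63.8
gripper_force: 0.0
```

>>> apply_moves(delta_pos=[[0, 0, -0.25], [0, 0, -0.5], [0, 0, -0.7], [0, 0, -0.8], [0, 0, -0.88], [0, 0, -0.9], [0, 0, -0.9], [0, 0, -0.9]], rot=[[0, 0, 0], [0, 0, 0], [0, 0, 0], [0, 0, 0], [0, 0, 0], [0, 0, 0], [0, 0, 0], [0, 0, 0]], hand=[0.7, 0.7, 0.7, 0.7, 0.7, 0.7, 0.7, 0.7])

```text
time_s: 27.18
ee_pos: [430.3, -21.6, 6.3]
ee_rot: [179.8, -0.1, 175.4]
force: [0.3, -0.5, 0.2]
gripper_width: 63.6
gripper_force: 0.0
```

>>> apply_moves(delta_pos=[[0, 0, 0], [0, 0, 0], [0, 0, 0], [0, 0, 0], [0, 0, 0], [0, 0, 0], [0, 0, 0]], rot=[[0, 0, 0], [0, 0, 0], [0, 0, 0], [0, 0, 0], [0, 0, 0], [0, 0, 0], [0, 0, 0]], hand=[0.35, 0.35, 0.35, 0.35, 0.35, 0.35, 0.35])

```text
time_s: 27.77
ee_pos: [430.5, -22.5, 6.8]
ee_rot: [179.8, -0.0, 175.4]
force: [0.5, -1.4, 6.3]
gripper_width: 39.4
gripper_force: 35.0
```

>>> apply_moves(delta_pos=[[0, 0, 0.2], [0, 0, 0.5], [0, 0, 0.9], [0, 0, 0.9], [0, 0, 0.9], [0, 0, 0.9]], rot=[[0, 0, 0], [0, 0, 0], [0, 0, 0], [0, 0, 0], [0, 0, 0], [0, 0, 0]], hand=[0.35, 0.35, 0.35, 0.35, 0.35, 0.35])

```text
time_s: 28.27
ee_pos: [429.4, -22.2, 113.7]
ee_rot: [179.7, -0.1, 175.4]
force: [-0.4, -0.1, -1.6]
gripper_width: 39.4
gripper_force: 35.0
```

>>> apply_moves(delta_pos=[[0.3, 0.12, 0], [0.6, 0.12, 0], [0.9, 0.12, 0], [1, 0.12, 0], [1, 0.12, 0]], rot=[[0, 0, 0], [0, 0, 0], [0, 0, 0], [0, 0, 0], [0, 0, 0]], hand=[0.35, 0.35, 0.35, 0.35, 0.35])

```text
time_s: 28.68
ee_pos: [552.0, -7.7, 111.2]
ee_rot: [179.8, -0.2, 175.4]
force: [0.9, 0.1, -1.5]
gripper_width: 39.4
gripper_force: 35.0
```

>>> apply_moves(delta_pos=[[0.2, 0, 0], [0.34, 0, 0], [0.34, 0, 0], [0.34, 0, 0]], rot=[[0, 0, 0], [0, 0, 0], [0, 0, 0], [0, 0, 0]], hand=[0.35, 0.35, 0.35, 0.35])

```text
time_s: 29.02
ee_pos: [588.9, -7.9, 112.0]
ee_rot: [179.8, -0.4, 175.4]
force: [0.3, -0.1, -1.1]
gripper_width: 39.1
gripper_force: 35.0
```

Run:
```python
from h import *
P=grab('scene'); cv2.imwrite('pics/v12.png',cv2.resize(P['pixels'][140:260,250:410,::-1],(800,600),interpolation=cv2.INTER_CUBIC))
```

```text
(no output)
```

View pics/v12.png

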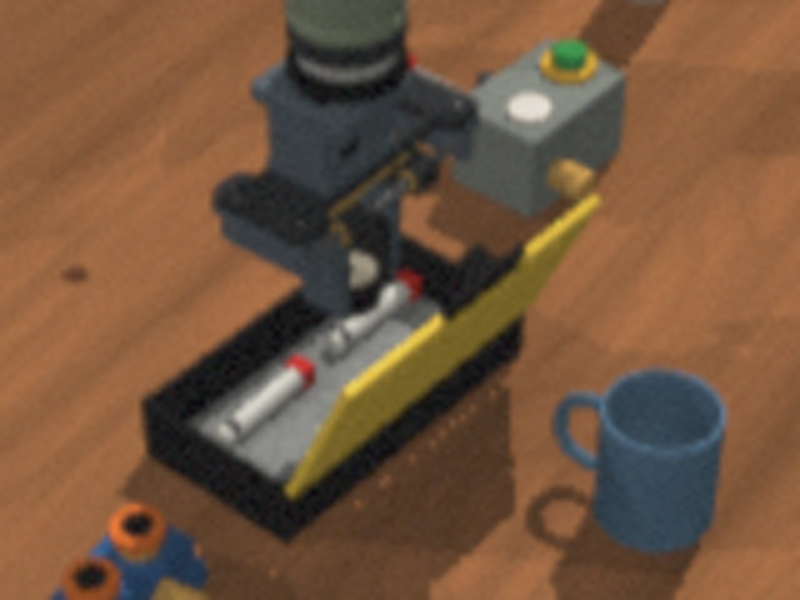

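v12: the gauge is held over the middle of the case (360,268). Lowering it onto the floor behind the pipes.

>>> apply_moves(delta_pos=[[0, 0, -0.2], [0, 0, -0.4], [0, 0, -0.6], [0, 0, -0.7], [0, 0, -0.78], [0, 0, -0.82], [0, 0, -0.82]], rot=[[0, 0, 0], [0, 0, 0], [0, 0, 0], [0, 0, 0], [0, 0, 0], [0, 0, 0], [0, 0, 0]], hand=[0.35, 0.35, 0.35, 0.35, 0.35, 0.35, 0.35])

```text
time_s: 29.65
ee_pos: [589.5, -7.9, 15.0]
ee_rot: [179.8, -0.2, 175.4]
force: [0.1, -0.2, -0.8]
gripper_width: 39.1
gripper_force: 35.0
```

>>> apply_moves(delta_pos=[[0, 0, 0], [0, 0, 0], [0, 0, 0], [0, 0, 0], [0, 0, 0]], rot=[[0, 0, 0], [0, 0, 0], [0, 0, 0], [0, 0, 0], [0, 0, 0]], hand=[0.6, 0.6, 0.6, 0.6, 0.6])

```text
time_s: 30.07
ee_pos: [591.4, -7.9, 16.6]
ee_rot: [179.8, 0.0, 175.4]
force: [-0.6, 0.9, -0.2]
gripper_width: 54.6
gripper_force: 0.0
```

>>> apply_moves(delta_pos=[[0, 0, 0.1], [0, 0, 0.4], [0, 0, 0.8], [0, 0, 1], [0, 0, 1], [0, 0, 1]], rot=[[0, 0, 0], [0, 0, 0], [0, 0, 0], [0, 0, 0], [0, 0, 0], [0, 0, 0]], hand=[0.6, 0.6, 0.6, 0.6, 0.6, 0.6])

```text
time_s: 30.57
ee_pos: [592.3, -7.9, 138.4]
ee_rot: [179.7, 0.2, 175.4]
force: [-0.1, -0.8, -0.4]
gripper_width: 54.8
gripper_force: 0.0
```

>>> apply_moves(delta_pos=[[0, 0, 0.9], [0, 0, 0.9], [0, 0, 0.9], [0, 0, 0.9]], rot=[[0, 0, 0], [0, 0, 0], [0, 0, 0], [0, 0, 0]], hand=[0, 0, 0, 0])

```text
time_s: 30.9
ee_pos: [593.3, -7.9, 248.7]
ee_rot: [179.7, 0.5, 175.4]
force: [0.2, 0.3, 0.9]
gripper_width: 31.0
gripper_force: 0.0
```

Run:
```python
from h import *
s=env.state(); print(s['ee_pos'].round(1),s['ee_rot'].round(1))
P=grab('scene'); print(lm(P,'lid_lip',183),lm(P,'lid_hinge',50),lm(P,'mug',0))
Q=grab('top'); print(lm(Q,'lid_lip',183),lm(Q,'lid_hinge',50))
cv2.imwrite('pics/v13.png',np.hstack([cv2.resize(P['pixels'][140:260,250:410,::-1],(400,300),interpolation=cv2.INTER_CUBIC),cv2.resize(Q['pixels'][140:260,230:390,::-1],(400,300),interpolation=cv2.INTER_CUBIC)]))
# triangulate lip
a=spotter.landmark_of(P,'lid_lip'); b=spotter.landmark_of(Q,'lid_lip')
if a and b:
  c1,d1=ray(P,a[0]['position']);c2,d2=ray(Q,b[0]['position'])
  t=np.linalg.lstsq(np.c_[d1,-d2],c2-c1,rcond=None)[0]; print(c1+d1*t[0],c2+d2*t[1])
```

```text
[593.3  -7.9 248.7] [179.7   0.5 175.4]
[(0.69, [345.3, 196.7], [699.0, -25.6])] [(0.82, [332.0, 215.7], [632.9, 1.0]), (0.75, [330.3, 153.9], [425.4, 302.8])] [(0.88, [381.0, 240.8], [806.4, 34.0])]
[] [(0.92, [319.0, 195.2], [632.6, -6.3])]
```

View pics/v13.png

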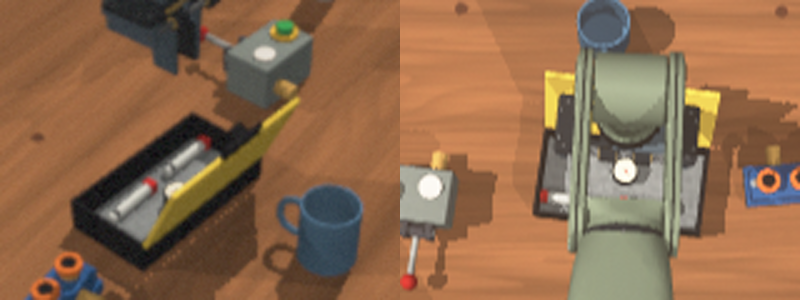

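v13: the gauge (right view, 625,170) lies in the case behind the pipes. Now close the lid from behind.

>>> apply_moves(delta_pos=[[0.3, -0.3, 0], [0.6, -0.5, 0], [0.8, -0.56, 0], [1, -0.56, 0], [1, -0.56, 0], [1, -0.56, 0]], rot=[[0, 0, 0], [0, 0, 0], [0, 0, 0], [0, 0, 0], [0, 0, 0], [0, 0, 0]], hand=[0, 0, 0, 0, 0, 0])

```text
time_s: 31.85
ee_pos: [711.3, -75.3, 241.9]
ee_rot: [179.7, -0.2, 175.4]
force: [-0.0, -0.5, -0.9]
gripper_width: 0.7
gripper_force: 0.0
```

>>> apply_moves(delta_pos=[[0.2, 0, 0], [0.2, 0, 0], [0.2, 0, 0], [0.2, 0, 0]], rot=[[0, 0, 0], [0, 0, 0], [0, 0, 0], [0, 0, 0]], hand=[0, 0, 0, 0])

```text
time_s: 32.18
ee_pos: [733.8, -74.7, 244.2]
ee_rot: [179.8, -0.1, 175.4]
force: [0.2, -0.2, 0.0]
gripper_width: 0.4
gripper_force: 0.0
```

>>> apply_moves(delta_pos=[[0, 0, -0.2], [0, 0, -0.4], [0, 0, -0.6], [0, 0, -0.8], [0, 0, -0.95], [0, 0, -0.95], [0, 0, -0.95]], rot=[[0, 0, 0], [0, 0, 0], [0, 0, 0], [0, 0, 0], [0, 0, 0], [0, 0, 0], [0, 0, 0]], hand=[0, 0, 0, 0, 0, 0, 0])

```text
time_s: 32.77
ee_pos: [733.8, -74.9, 129.9]
ee_rot: [179.8, -0.2, 175.4]
force: [-0.2, 0.6, 0.6]
gripper_width: 0.4
gripper_force: 0.0
```

>>> apply_moves(delta_pos=[[-0.1, 0, 0], [-0.2, 0, 0], [-0.3, 0, 0], [-0.4, 0, 0], [-0.5, 0, 0], [-0.6, 0, 0], [-0.7, 0, 0], [-0.8, 0, 0], [-0.9, 0, 0], [-1, 0, 0]], rot=[[0, 0, 0], [0, 0, 0], [0, 0, 0], [0, 0, 0], [0, 0, 0], [0, 0, 0], [0, 0, 0], [0, 0, 0], [0, 0, 0], [0, 0, 0]], hand=[0, 0, 0, 0, 0, 0, 0, 0, 0, 0])

```text
time_s: 33.6
ee_pos: [615.9, -75.2, 133.0]
ee_rot: [179.8, 0.3, 175.4]
force: [1.0, -0.8, -0.9]
gripper_width: 0.3
gripper_force: 0.3
```

>>> apply_moves(delta_pos=[[-0.07, 0, 0], [-0.14, 0, 0], [-0.21, 0, 0], [-0.28, 0, 0], [-0.28, 0, 0], [-0.28, 0, 0], [-0.28, 0, 0]], rot=[[0, 0, 0], [0, 0, 0], [0, 0, 0], [0, 0, 0], [0, 0, 0], [0, 0, 0], [0, 0, 0]], hand=[0, 0, 0, 0, 0, 0, 0])

```text
time_s: 34.18
ee_pos: [581.7, -75.1, 130.0]
ee_rot: [179.8, -0.0, 175.4]
force: [0.7, 1.2, -0.7]
gripper_width: 0.4
gripper_force: 0.0
```

Run:
```python
from h import *
P=grab('scene'); 
m=spotter.trace(P,'lid_lip'); print([(x['score'],np.round(x['box'])) for x in m[:2]],lm(P,'lid_lip',69),blobs(P,'yellow',40))
Q=grab('top'); print(lm(Q,'lid_lip',69),[(a,c,onz(Q,c,58).round(0)) for a,c in blobs(Q,'yellow',40)])
```

```text
[(0.59, array([318., 202.,  72.,  71.]))] [(0.75, [306.4, 180.1], [460.9, 92.2])] [(2118, array([321.1, 203.8]))]
[(0.79, [313.3, 220.3], [535.2, 13.8]), (0.73, [314.4, 210.5], [571.6, 10.1])] [(786, array([300.1, 204.3]), array([596.,  63.,  58.])), (46, array([222.1, 215.5]), array([551., 351.,  58.])), (156, array([339.7, 215.1]), array([557., -83.,  58.]))]
```

>>> apply_moves(delta_pos=[[0, 0, -0.1], [-0.03, 0, -0.2], [-0.06, 0, -0.3], [-0.1, 0, -0.38], [-0.1, 0, -0.38], [-0.1, 0, -0.38], [-0.1, 0, -0.38]], rot=[[0, 0, 0], [0, 0, 0], [0, 0, 0], [0, 0, 0], [0, 0, 0], [0, 0, 0], [0, 0, 0]], hand=[0, 0, 0, 0, 0, 0, 0])

```text
time_s: 35.02
ee_pos: [570.2, -75.2, 84.9]
ee_rot: [179.8, 0.0, 175.4]
force: [1.0, 0.6, 0.6]
gripper_width: -0.0
gripper_force: 0.0
```

Run:
```python
from h import *
P=grab('scene'); 
print(lm(P,'lid_lip',69))
Q=grab('top'); print(lm(Q,'lid_lip',69))
for f in (0,.08,.5,.7,.8):
  X=np.array([567,0,0])+np.array([.996,-.086,0])*(65-139*np.cos(f)+8*np.sin(f))+np.array([0,0,50+139*np.sin(f)+8*np.cos(f)])
  print(f,X.round(),proj(P,X).round(1),proj(Q,X).round(1))
```

```text
[(0.74, [302.5, 193.8], [495.5, 21.2])]
[(0.56, [317.0, 228.5], [505.1, -0.1])]
0 [493.   6.  58.] [299.6 198.2] [315.2 232. ]
0.08 [494.   6.  69.] [299.7 195.9] [315.2 231.4]
0.5 [514.   5. 124.] [303.4 185.9] [315.8 224.2]
0.7 [531.   3. 146.] [306.9 182.7] [316.2 218.6]
0.8 [541.   2. 155.] [309.1 181.6] [316.5 215.4]
```

>>> apply_moves(delta_pos=[[0, 0, 0.15], [-0.2, 0.2, 0.15], [-0.4, 0.4, 0.15], [-0.63, 0.66, 0.1], [-0.63, 0.66, 0], [-0.63, 0.66, -0.05], [-0.63, 0.66, -0.05]], rot=[[0, 0, 0], [0, 0, 0], [0, 0, 0], [0, 0, 0], [0, 0, 0], [0, 0, 0], [0, 0, 0]], hand=[0, 0, 0, 0, 0, 0, 0])

```text
time_s: 35.8
ee_pos: [493.6, 4.2, 77.8]
ee_rot: [179.8, -0.1, 175.4]
force: [-0.1, 0.4, 0.2]
gripper_width: 0.4
gripper_force: 0.0
```

>>> apply_moves(delta_pos=[[0, 0, -0.03], [0, 0, -0.06], [0, 0, -0.09], [0, 0, -0.12], [0, 0, -0.14], [0, 0, -0.16], [0, 0, -0.16], [0, 0, -0.16]], rot=[[0, 0, 0], [0, 0, 0], [0, 0, 0], [0, 0, 0], [0, 0, 0], [0, 0, 0], [0, 0, 0], [0, 0, 0]], hand=[0, 0, 0, 0, 0, 0, 0, 0])

```text
time_s: 36.47
ee_pos: [493.8, 4.0, 58.9]
ee_rot: [179.8, -0.1, 175.4]
force: [-0.5, 1.4, -0.1]
gripper_width: 0.3
gripper_force: 0.0
```

>>> apply_moves(delta_pos=[[0, 0, -0.01], [0, 0, -0.015], [0, 0, -0.02], [0, 0, -0.025], [0, 0, -0.025], [0, 0, -0.025]], rot=[[0, 0, 0], [0, 0, 0], [0, 0, 0], [0, 0, 0], [0, 0, 0], [0, 0, 0]], hand=[0, 0, 0, 0, 0, 0])

```text
time_s: 36.97
ee_pos: [493.9, 4.0, 58.4]
ee_rot: [179.8, 0.0, 175.4]
force: [-5.0, 0.1, 19.6]
gripper_width: 0.3
gripper_force: 9.5
```

Firm stop at 58.4 mm with 19.6 N, so the lid is shut. Retreat and measure the lever knob.

>>> apply_moves(delta_pos=[[0, 0, 0.3], [0, 0, 0.8], [0, 0, 1], [0, 0, 1], [0, 0, 1]], rot=[[0, 0, 0], [0, 0, 0], [0, 0, 0], [0, 0, 0], [0, 0, 0]], hand=[0, 0, 0, 0, 0])

```text
time_s: 37.38
ee_pos: [495.4, 4.1, 178.6]
ee_rot: [179.7, 0.3, 175.4]
force: [-0.5, -0.3, -0.4]
gripper_width: 0.5
gripper_force: 0.0
```

Run:
```python
from h import *
print(env.state()['ee_pos'].round(1))
P=grab('scene'); Q=grab('top')
for z,p in((45,P),(45,Q)):
  print([(a,c,onz(p,c,z+3).round(1)[:2]) for a,c in blobs(p,'red')],lm(p,'lever_knob',45),lm(p,'lever_pivot',45),lm(p,'lid_lip',58))
for f in (0,.08):
  X=np.array([567,0,0])+np.array([.996,-.086,0])*(65-139*np.cos(f)+8*np.sin(f))+np.array([0,0,50+139*np.sin(f)+8*np.cos(f)]); print(f,proj(P,X))
cv2.imwrite('pics/v14.png',np.hstack([cv2.resize(P['pixels'][130:250,260:420,::-1],(400,300),interpolation=cv2.INTER_CUBIC),cv2.resize(Q['pixels'][160:280,210:370,::-1],(400,300),interpolation=cv2.INTER_CUBIC)]))
```

```text
[495.4   4.1 178.6]
[(13, array([330. , 152.7]), array([418.1, 311.7])), (242, array([152.6, 305.6]), array([ 421.6, -580.6]))] [(0.54, [329.0, 151.2], [406.4, 322.0])] [(0.89, [346.0, 161.7], [502.6, 298.1]), (0.53, [319.4, 216.4], [596.3, -21.0])] [(0.57, [299.2, 197.2], [488.7, 10.1])]
[(147, array([470.6, 260.9]), array([ 393.9, -563.5])), (25, array([233. , 252.2]), array([417.1, 307.3]))] [(0.41, [232.7, 250.8], [422.4, 309.1])] [(0.77, [236.2, 229.8], [500.2, 299.0])] []
0 [299.62091286 198.24750524]
0.08 [299.71269951 195.94664321]
```

View pics/v14.png

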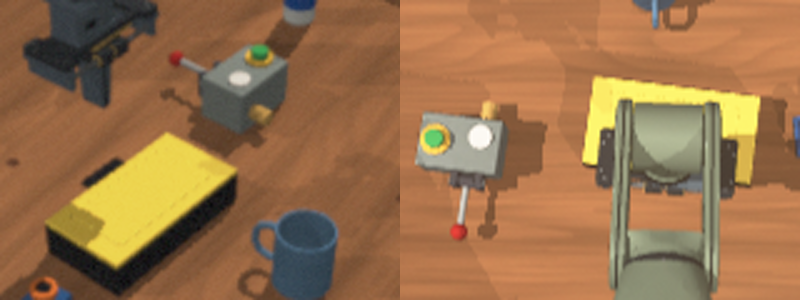

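v14: the lid is flat and shut (left view 140,190), the mug is untouched and the lever is down with its knob at right-view (458,231), about (417.5,308). Going to the knob.

>>> apply_moves(delta_pos=[[-0.1, 0.3, 0], [-0.2, 0.6, 0], [-0.3, 1, 0], [-0.3, 1, 0], [-0.3, 1, 0]], rot=[[0, 0, 0], [0, 0, 0], [0, 0, 0], [0, 0, 0], [0, 0, 0]], hand=[0.6, 0.6, 0.6, 0.6, 0.6])

```text
time_s: 38.2
ee_pos: [457.0, 126.0, 175.7]
ee_rot: [179.8, -0.1, 175.6]
force: [0.4, -0.5, 0.4]
gripper_width: 31.1
gripper_force: 0.0
```

>>> apply_moves(delta_pos=[[-0.3, 0.5, 0], [-0.3, 1, 0], [-0.3, 1, 0], [-0.3, 1, 0], [-0.3, 1, 0]], rot=[[0, 0, 0], [0, 0, 0], [0, 0, 0], [0, 0, 0], [0, 0, 0]], hand=[0.6, 0.6, 0.6, 0.6, 0.6])

```text
time_s: 38.62
ee_pos: [422.0, 244.7, 175.7]
ee_rot: [179.8, -0.1, 175.6]
force: [-0.4, -0.1, -0.6]
gripper_width: 54.5
gripper_force: 0.0
```

>>> apply_moves(delta_pos=[[-0.05, 0.535, 0], [-0.05, 0.535, 0], [-0.05, 0.535, -0.4], [-0.05, 0.535, -0.7], [-0.05, 0.535, -0.7], [-0.05, 0.535, -0.7]], rot=[[0, 0, -0.012], [0, 0, -0.012], [0, 0, -0.012], [0, 0, -0.012], [0, 0, -0.012], [0, 0, -0.012]], hand=[0.6, 0.6, 0.6, 0.6, 0.6, 0.6])

```text
time_s: 39.12
ee_pos: [415.3, 305.7, 90.6]
ee_rot: [-180.0, -0.3, 174.2]
force: [0.9, 0.6, 0.5]
gripper_width: 54.7
gripper_force: 0.0
```

Run:
```python
from h import *
print(env.state()['ee_pos'].round(1))
P=grab('scene'); print([(a,c,onz(P,c,45).round(1)[:2]) for a,c in blobs(P,'red')])
```

```text
[415.3 305.7  90.6]
[(16, array([329.7, 152.9]), array([415.5, 313.5])), (244, array([152.7, 305.8]), array([ 420. , -579.9]))]
```

>>> apply_moves(delta_pos=[[0.02, 0.02, -0.1], [0.02, 0.02, -0.25], [0.02, 0.02, -0.4], [0.02, 0.02, -0.53], [0.02, 0.02, -0.53], [0.02, 0.02, -0.53]], rot=[[0, 0, 0], [0, 0, 0], [0, 0, 0], [0, 0, 0], [0, 0, 0], [0, 0, 0]], hand=[0.6, 0.6, 0.6, 0.6, 0.6, 0.6])

```text
time_s: 39.67
ee_pos: [419.8, 310.9, 30.4]
ee_rot: [179.7, 0.1, 174.3]
force: [0.1, -0.3, -0.1]
gripper_width: 54.5
gripper_force: 0.0
```

>>> apply_moves(delta_pos=[[0, 0, 0], [0, 0, 0], [0, 0, 0], [0, 0, 0], [0, 0, 0], [0, 0, 0], [0, 0, 0]], rot=[[0, 0, 0], [0, 0, 0], [0, 0, 0], [0, 0, 0], [0, 0, 0], [0, 0, 0], [0, 0, 0]], hand=[0.15, 0.15, 0.15, 0.15, 0.15, 0.15, 0.15], newtons=10)

```text
time_s: 40.25
ee_pos: [418.2, 308.9, 29.1]
ee_rot: [179.9, -0.0, 174.5]
force: [1.3, -7.0, 5.1]
gripper_width: 23.8
gripper_force: 10.0
```

>>> apply_moves(delta_pos=[[0.021, -0.002, 0.162], [0.083, -0.008, 0.312], [0.182, -0.018, 0.442], [0.311, -0.031, 0.542], [0.461, -0.046, 0.603], [0.622, -0.062, 0.625], [0.7, -0.07, 0.619], [0.7, -0.07, 0.619], [0.7, -0.07, 0.619]], rot=[[0, 0, 0], [0, 0, 0], [0, 0, 0], [0, 0, 0], [0, 0, 0], [0, 0, 0], [0, 0, 0], [0, 0, 0], [0, 0, 0]], hand=[0.15, 0.15, 0.15, 0.15, 0.15, 0.15, 0.15, 0.15, 0.15])

```text
time_s: 41.0
ee_pos: [502.9, 299.0, 103.6]
ee_rot: [-179.9, -0.0, 174.4]
force: [-0.4, -10.5, 7.7]
gripper_width: 24.1
gripper_force: 10.0
```

Run:
```python
from h import *
P=grab('scene'); print([(a,c,onz(P,c,119).round(1)[:2]) for a,c in blobs(P,'red',3)], proj(P,[510,299,118]))
```

```text
[(239, array([152.7, 305.7]), array([ 479.4, -604.7]))] [348.23031871 146.55657552]
```

>>> apply_moves(delta_pos=[[0.02, -0.01, 0], [0.02, -0.01, 0], [0.02, -0.01, 0], [0.02, -0.01, 0], [0.02, -0.01, 0], [0.02, -0.01, 0]], rot=[[0, 0, 0], [0, 0, 0], [0, 0, 0], [0, 0, 0], [0, 0, 0], [0, 0, 0]], hand=[0.15, 0.5, 0.5, 0.5, 0.5, 0.5])

```text
time_s: 41.55
ee_pos: [504.4, 301.4, 102.7]
ee_rot: [179.7, -0.1, 174.4]
force: [-0.1, 0.3, -0.1]
gripper_width: 45.7
gripper_force: 0.0
```

>>> apply_moves(delta_pos=[[0, 0, 0.2], [0, 0, 0.5], [0, 0, 1], [0, 0, 1], [0, 0, 1], [0, 0, 1]], rot=[[0, 0, 0], [0, 0, 0], [0, 0, 0], [0, 0, 0], [0, 0, 0], [0, 0, 0]], hand=[0.5, 0.5, 0.5, 0.5, 0.5, 0.5])

```text
time_s: 42.05
ee_pos: [504.8, 301.5, 223.8]
ee_rot: [179.7, 0.1, 174.4]
force: [0.9, 0.0, -0.3]
gripper_width: 45.5
gripper_force: 0.0
```

>>> apply_moves(delta_pos=[[-0.3, -0.3, 0], [-0.6, -0.6, 0], [-1, -1, 0], [-1, -1, 0], [-1, -1, 0]], rot=[[0, 0, 0], [0, 0, 0], [0, 0, 0], [0, 0, 0], [0, 0, 0]], hand=[0.5, 0.5, 0.5, 0.5, 0.5])

```text
time_s: 42.47
ee_pos: [377.2, 176.4, 220.1]
ee_rot: [-179.9, -0.6, 174.3]
force: [-0.5, 0.1, -0.5]
gripper_width: 46.0
gripper_force: 0.0
```

Run:
```python
from h import *
P=grab('scene');Q=grab('top')
for p in(P,Q): print([(a,c,onz(p,c,118).round(1)[:2]) for a,c in blobs(p,'red',3)],lm(p,'lid_lip',58),lm(p,'mug',0),lm(p,'oil_can',0),lm(p,'screwdriver',0))
m=blobs(P,'yellow',40);print(m)
```

```text
[(20, array([349.1, 146. ]), array([510.8, 304.1])), (241, array([152.7, 305.6]), array([ 478.4, -604.1]))] [(0.88, [299.6, 196.1], [486.2, 15.8])] [(0.73, [379.3, 237.3], [793.9, 45.2])] [(0.66, [378.2, 136.1], [485.5, 595.5]), (0.62, [331.8, 216.9], [605.8, 41.1]), (0.51, [356.6, 173.7], [548.2, 306.2])] []
[(24, array([233.3, 224.7]), array([509.9, 298.4])), (157, array([470. , 261.6]), array([ 387.4, -540.1]))] [(0.67, [317.2, 230.9], [497.6, -0.9])] [(0.87, [314.0, 150.0], [820.7, 14.5])] [(0.79, [163.9, 231.1], [497.7, 579.8])] [(0.69, [312.1, 155.2], [799.8, 21.7]), (0.51, [471.3, 248.8], [442.2, -582.5]), (0.37, [404.1, 209.7], [588.9, -332.0])]
[(1941, array([315.7, 209.3]))]
```

The knob is back at its starting pixels, so the lever is upright. One geometric check of the lid before handing in.

Run:
```python
from h import *
P=grab('scene')
h=cv2.cvtColor(P['pixels'],cv2.COLOR_RGB2HSV).astype(int); m=((h[...,0]>18)&(h[...,0]<34)&(h[...,1]>120)&(h[...,2]>60)).astype(np.uint8)
n,l,s,c=cv2.connectedComponentsWithStats(m); i=1+s[1:,4].argmax(); M=l==i
best=[]
for f in np.arange(0,.13,.02):
  b=-1
  for dx in range(-8,9,2):
   for dy in range(-8,9,2):
    for yaw in(-.07,-.086,-.1):
     ux=np.array([np.cos(yaw),np.sin(yaw),0]);uy=np.array([-ux[1],ux[0],0]);H=np.array([567+dx,dy,50])+65*ux
     d=-ux*np.cos(f)+np.array([0,0,np.sin(f)]);nn=ux*np.sin(f)+np.array([0,0,np.cos(f)])
     pts=[H+d*a+uy*y+nn*t for a in(0,130) for y in(-125,125) for t in(0,8)]
     hull=cv2.convexHull(np.array([proj(P,x) for x in pts],np.float32)*16).astype(np.int32)
     I=np.zeros(M.shape,np.uint8);cv2.fillConvexPoly(I,hull,1,shift=4);I=I>0
     b=max(b,(I&M).sum()/(I|M).sum())
  print(round(f,2),round(b,4))
```

```text
0.0 0.9756
0.02 0.9692
0.04 0.9682
0.06 0.9531
0.08 0.9389
0.1 0.9374
0.12 0.9156
```

The lid outline fits best at angle 0, so it is shut. Handing in.

```bash
python3 -c "
from workcell import env
print(env.job_done())"
```

```text
the job is handed in; nothing more can be done
None
```

I handed the job in at about 43 s: lever dropped, both pipes and the gauge packed, lid shut past its catch, lever back upright, and the oil can, mug and screwdriver not touched (no verdict was returned).

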